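# Top up the coupling feeder and refit its dust cover

## Task

Tip all five hose couplings from the blue tote into the open well of the bench feeder, keeping the tote tipped until the last one is in, and stand the empty tote back upright on its green mat. Then refit the dust cover: hook its yellow tongue under the feeder's black ledge at a tilt and swing it down so that it lies flat and fully home over the well. Leave the jar, tape, cup and screwdriver where they are, and let go of everything.

Things in the scene. Friction and masses are not known exactly. Their poses are not given: they have to be found in the camera images.
- feeder: Fixed bench feeder: white box 220 (x) x 250 (y) x 120 mm high, black band and blue panel on its ends, -x end roughly towards the robot. Origin: centre of its underside. In its flat deck (120 mm up) is an open well, x -50 to +65 and y -65 to +65 mm in its frame, upright walls, floor 20 mm up.
- seat (a point): Feeder frame (0, 0, 120) mm, at deck height, axes as the feeder. The cover's origin lies here, axes alike, when home (play about 4 mm each way in x and y). On the deck stand a stop bar (inner face at feeder x = +79 mm) and guide bars at both sides (inner faces at y = -74 and +74 mm), each 10 mm high.
- ledge (a point): Middle of the inner edge of the black ledge, at its underside: feeder frame (-63, 0, 131) mm, axes as the feeder. The overhang is 5 mm thick and 168 mm long in y; under it is a gap 11 mm high above the deck, closed by a riser with its face at feeder x = -81 mm.
- tote: Loose blue plastic tote, 140 (x) x 90 (y) mm, about 0.22 kg empty. Origin: centre of its underside; z up. Side and back walls 45 mm high, walls and floor 4 mm. The -x end has no wall but a ramp 50 mm long, rising to a pouring lip. A white arch crosses it at x = +10 mm: crossbar 54 to 60 mm up, 12 mm wide in x.
- tote_grip (a point): Place to hold, on the white blade that stands on the tote's arch: tote frame (10, 0, 90) mm, axes as the tote. The blade lies in the x-z plane: 50 mm long (x -15 to +35), 12 mm thick in y, 60 to 107 mm up. Pinched across y, it lets the hand lean forwards or backwards along x.
- tote_lip (a point): Middle of the tote's pouring lip: tote frame (-70, 0, 24) mm; axes as the tote. Couplings slide out over it when the tote is tipped 55 to 75 degrees, lip down; friction varies.
- tote_mat: Fixed green mat, 200 (x) x 180 (y) x 3 mm, where the tote starts and must stand again (on either side of the feeder). Origin: centre of its underside.
- cover: Loose dust cover, about 0.16 kg: grey plate 6 mm thick, 140 mm wide (y), 150 mm long (x -75 to +75), the last 14 mm at -x being a yellow tongue 90 mm wide. Origin: plate's centre at its underside. Starts flat on the black mat opposite the tote.
- cover_grip (a point): Place to hold, on the cover's upright yellow blade: cover frame (0, 0, 34) mm, axes as the cover. The blade lies in the x-z plane: 50 mm long (x -25 to +25), 12 mm thick in y, 6 to 50 mm up.
- cover_tongue (a point): Tip of the tongue, underside, middle: cover frame (-75, 0, 0) mm; axes as the cover. The cover is too long to drop in flat: the tongue goes under the ledge first, cover tilted tongue-down by about 15 degrees, then the other end swings down inside the stop bar.
- jar: Bystander: white jar with blue label, loose, to be left alone; origin in its middle at its underside.
- tape: Bystander: roll of white tape, loose, to be left alone; origin in its middle at its underside.
- driver: Bystander: screwdriver lying at the right side, to be left alone; origin in its middle at its underside.
- cup: Bystander: white cup, loose, to be left alone; origin in its middle at its underside.
- coupling0: One of five hose couplings in the tote: white round flange 29 mm across and 10 mm high with an orange neck 20 mm across on it, 24 mm overall, 22 g. Origin: centre of the flange's face.
- coupling1: One of five hose couplings in the tote: white round flange 29 mm across and 10 mm high with an orange neck 20 mm across on it, 24 mm overall, 22 g. Origin: centre of the flange's face.
- coupling2: One of five hose couplings in the tote: white round flange 29 mm across and 10 mm high with an orange neck 20 mm across on it, 24 mm overall, 22 g. Origin: centre of the flange's face.
- coupling3: One of five hose couplings in the tote: white round flange 29 mm across and 10 mm high with an orange neck 20 mm across on it, 24 mm overall, 22 g. Origin: centre of the flange's face.
- coupling4: One of five hose couplings in the tote: white round flange 29 mm across and 10 mm high with an orange neck 20 mm across on it, 24 mm overall, 22 g. Origin: centre of the flange's face.
Things that resemble listed ones, but are neither listed nor needed, are in the scene too. What is shaped like the cover but purple is not meant.

How it is judged:
By the outcome, as a careful person would: the job done as asked, in the order asked, and still so for the second after the job is handed in, with the robot touching nothing.
It also fails if it takes over 72 s, if anything falls off the work surface, if the arm or the gripper's body presses on something with over 40 N, if the wrist force passes 120 N, or if a joint passes its speed limit or range.

## Robot

A 7-joint arm with a two-finger parallel gripper is mounted at the origin on the work surface. World frame = base frame: x ahead of the robot, y to its left, z up, the work surface at z = 0. Lengths are in mm, angles in degrees, forces in N, time in s.
With the tool pointing down it reaches from about 350 to 900 mm from the base axis. Payload 7.2 kg.
Tool frame: the origin (TCP) lies on the front face of the gripper's body, between the roots of the fingers; the fingertips stand 80 mm ahead of it and the grasp point (between the pads) lies 61 mm ahead of it (arm.grip_point_offset is the distance from the TCP to the grasp point, in mm); z points along the fingers, y is the line along which they close (so a half turn about z gives the same grasp; the last joint's range is limited). The gripper opens to 88 mm and grips with 3 to 60 N. Pads are 20 mm wide; open, the fingers measure 115 mm over their backs; the gripper's body (75 mm by 178 mm) begins 61 mm behind the grasp point.
Start: joints at [68.4, 23.554, -0.728, 91.456, 0.321, 64.991, -4.71], TCP at [189.935, -595.442, 302.653] pointing down, gripper open.
Joint ranges: [-169.25, 169.25], [-16.82, 113.86], [-84.01, 82.57], [7.8, 145.47], [-59.2, 239.2], [7.22, 106.19], [-163.78, 163.78]. Speed limits (degrees/s): [136.94, 136.94, 172.46, 172.46, 180, 180, 180].

## Interface

Orientations are given as [roll, pitch, yaw] about the fixed x, y, z axes, in that order (R = Rz(yaw) Ry(pitch) Rx(roll)).
In Python, from rig import arm gives the robot as it stands.
- The arm moves only by the shell command python3 -m pendant 'ROWS' [OPENING]. ROWS is JSON, a list of rows, each a list of 6 numbers: the shift along the tool's x, y, z in units of 100 cm (1.0 is 100 cm), then the turn, a rotation vector about the tool's x, y, z in units of 180 degrees (1.0 is 180 degrees). In form: [[tx, ty, tz, wx, wy, wz], ...]. A call has 1 to 8 rows; each row shifts and turns the commanded pose from where the row before left it, along the tool's axes as they then stand; what a row does not reach is not made up. A row lasts 1/10 s, in which the tool goes at most 50 mm and 8.59 degrees, less where a joint would pass 70% of its speed; a pose out of reach is approached as far as the arm can. A call with a number of a shift or a turn outside -1 to 1 is refused whole. A call with a gripper value outside its range is refused whole. OPENING is the opening, from 0 (shut) to 1 (fully open), set as the call begins (- or left out, the last holds). The fingers move at their own pace and stop on an object; the grip force is fixed at half the most. Time passes only in rows, so rows that do not move let the fingers close. It gives the time, the measured TCP pose, the force, the opening and the grip force at its end, in the units of the state.
- arm.sense(): the state, without advancing time (a new reading comes with each control period).
- arm.capture(name): name is "side" or "top" or "wrist"; returns a dict with "frame" (480x640x3 uint8, red, green, blue), "vfov" (degrees; the focal length in pixels is half the picture's height over the tangent of half this angle, whatever the lens; pixels are square), "cx", "cy" (the principal point, pixels), "k1" (the pictures are not rectified: a ray, as slopes to the right and down, at radius r is drawn at 1 + k1 r^2 times it, then the intrinsics apply), "view" (4x4, takes a point from world to camera coordinates); the wrist camera has in their place "mount" (4x4, takes a point from camera to tool coordinates, whose origin is the TCP and whose axes are the flange's). Camera axes: x right, y down, z forward; pixel columns grow to the right and rows downward; lengths in mm; the calibration is good to about 2 mm. A picture is of the moment at which its call begins: read the wrist's pose just before it. There is no depth.
- arm.close_job(): hands the job in; it is judged then, once.
The state is a dict: "t": time; "joints": joint angles; "qd": joint speeds; "joint_efforts": joint torques, N m; "tcp_pos": TCP position; "tool_rot": TCP orientation; "ft_force": force on the tool from outside, world axes, zero at the start; "torque": the same for the moment, N m; "finger_gap": opening from 0.0 (shut) to 1.0 (fully open); "gripper_force": force on a finger pad.
Only numpy, scipy, OpenCV 4.12 (cv2) and the standard library are available. Lean on these libraries where they do the work, as an engineer would, in place of code of your own. Each camera call takes 0.05 s, during which the arm holds its last target. There are 200 camera calls.

## Working session

There is one attempt and no reset: what is moved stays moved. The work goes in short steps, Python scripts to look and compute and a shell command to move; the robot and the scene stay as the last step left them, time stands still between calls to the robot, and variables do not carry over. Pictures are saved under pics/ and viewed, at most 10 in all, crops included, and the job is handed in when it is done.

```bash
mkdir -p pics; ls
python3 - <<'E'
from rig import arm
import cv2,json,numpy as np
print(arm.sense())
for n in("top","side"):
    c=arm.capture(n); f=c.pop("frame"); cv2.imwrite(f"pics/{n}0.png",f[:,:,::-1]); print(n,{k:(np.round(v,4).tolist() if hasattr(v,'__len__') else v) for k,v in c.items()})
    np.save(f"/tmp/{n}.npy",{**c,"frame":f},allow_pickle=True)
E
```

```text
pics
{'t': 0.0, 'joints': array([68.40269769, 23.5990425 , -0.7271098 , 91.50197197,  0.32023902,
       64.99031452, -4.70882167]), 'qd': array([-0.07486323,  0.03732082,  0.03384685, -0.0504799 , -0.10766967,
        0.04387048, -0.05902032]), 'joint_efforts': array([ 1.83853758e-04, -5.87953055e+01,  6.41795564e-01, -2.91083050e+01,
       -5.38155029e-02,  1.80835370e-02,  1.02183687e-04]), 'tcp_pos': array([ 189.76362017, -595.11339753,  301.83452879]), 'tool_rot': array([-1.79910923e+02,  6.25425082e-03,  1.76906344e+01]), 'ft_force': array([-0.36205547,  0.19437774,  0.06440164]), 'torque': array([0.00108715, 0.03524491, 0.0312686 ]), 'gripper_force': 0.0, 'finger_gap': 0.9987004577749778}
top {'vfov': 47.828949411834245, 'cx': 326.05993772784717, 'cy': 239.33318774132195, 'k1': 0.012711060635075431, 'view': [[0.0292, -0.9996, -0.0017, 15.5448], [-0.9965, -0.029, -0.0785, 477.6162], [0.0784, 0.004, -0.9969, 1468.2914], [0.0, 0.0, 0.0, 1.0]]}
side {'vfov': 49.43181103630844, 'cx': 318.0833441041443, 'cy': 244.3190820320071, 'k1': 0.05326547132000806, 'view': [[0.9575, -0.288, -0.0145, -445.8859], [-0.2306, -0.7343, -0.6384, 185.6743], [0.1732, 0.6146, -0.7696, 1250.7671], [0.0, 0.0, 0.0, 1.0]]}
```

View pics/top0.png

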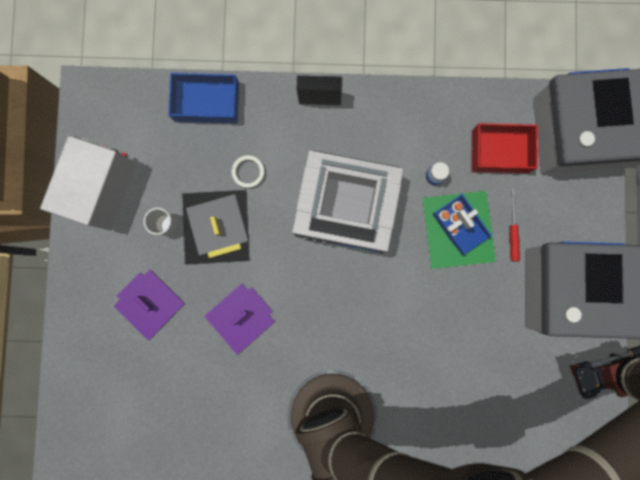

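View pics/side0.png

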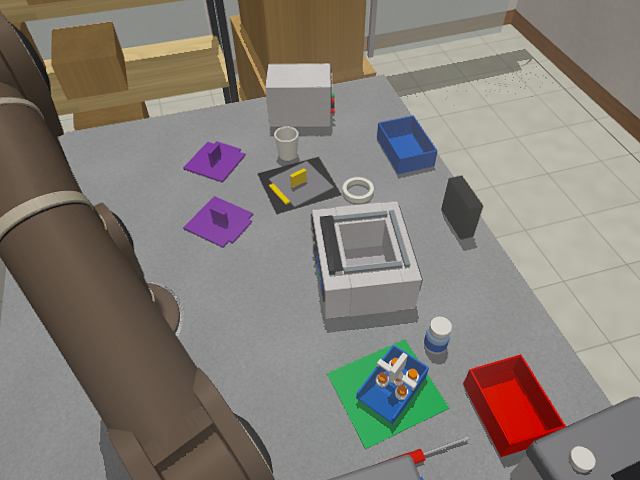

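```bash
cat > h.py <<'E'
import numpy as np,cv2
from scipy.spatial.transform import Rotation as R
def load(n): return np.load(f"/tmp/{n}.npy",allow_pickle=True).item()
def snap(n):
    from rig import arm
    s=arm.sense(); c=arm.capture(n)
    if n=="wrist":
        T=np.eye(4);T[:3,:3]=R.from_euler('xyz',s['tool_rot'],degrees=True).as_matrix();T[:3,3]=s['tcp_pos']
        c['view']=np.linalg.inv(T@np.array(c['mount']))
    return c
def foc(c): return c['frame'].shape[0]/2/np.tan(np.radians(c['vfov']/2))
def ray(c,u,v):
    f=foc(c);d=np.array([(u-c['cx'])/f,(v-c['cy'])/f]);s=d.copy()
    for _ in range(20): s=d/(1+c['k1']*(s@s))
    V=np.array(c['view']);o=-V[:3,:3].T@V[:3,3];return o,V[:3,:3].T@np.array([*s,1.])
def onz(c,u,v,z):
    o,d=ray(c,u,v);return o+d*(z-o[2])/d[2]
def proj(c,p):
    V=np.array(c['view']);q=V[:3,:3]@np.asarray(p,float)+V[:3,3];s=q[:2]/q[2];s=s*(1+c['k1']*(s@s));return s*foc(c)+[c['cx'],c['cy']]
def tri(obs):
    A=np.zeros((3,3));b=np.zeros(3);L=[]
    for c,u,v in obs:
        o,d=ray(c,u,v);d/=np.linalg.norm(d);P=np.eye(3)-np.outer(d,d);A+=P;b+=P@o;L.append((o,P))
    x=np.linalg.solve(A,b);return x,max(np.linalg.norm(P@(x-o)) for o,P in L)
def blobs(c,lo,hi,amin=20,box=None):
    h=cv2.cvtColor(c['frame'],cv2.COLOR_RGB2HSV);m=cv2.inRange(h,np.array(lo),np.array(hi))
    if box: k=np.zeros_like(m);k[box[1]:box[3],box[0]:box[2]]=1;m*=k
    cs,_=cv2.findContours(m,cv2.RETR_EXTERNAL,cv2.CHAIN_APPROX_NONE)
    return sorted([x for x in cs if cv2.contourArea(x)>=amin],key=cv2.contourArea,reverse=True)
E
python3 - <<'E'
from h import *
from rig import arm
print([a for a in dir(arm) if a[0]!='_'])
t,s=load('top'),load('side')
def crop(c,x,y,w,h,k): return cv2.resize(c['frame'][y:y+h,x:x+w],(w*k,h*k),interpolation=cv2.INTER_CUBIC)
A=np.hstack([crop(t,415,180,100,100,3),crop(t,285,140,125,100,3)])[:, :675]
B=np.hstack([crop(s,320,335,135,115,3),crop(s,305,190,125,115,2)[:0].reshape(0,250,3) if 0 else cv2.resize(crop(s,305,190,125,140,2),(270,345))])
im=np.zeros((645,675,3),np.uint8);im[:300]=A;im[300:,:B.shape[1]]=B
cv2.imwrite('pics/crop1.png',im[:600,:,::-1])
for nm,c,lo,hi,z in[('green',t,(40,80,40),(80,255,255),3),('tote',t,(105,120,40),(125,255,255),45),('yel',t,(20,120,100),(35,255,255),6)]:
    for b in blobs(c,lo,hi,25)[:5]:
        r=cv2.minAreaRect(b);p=cv2.boxPoints(r);print(nm,np.round(r[0]),[np.round(onz(c,*q,z)[:2]).tolist() for q in p])
c=snap('wrist');cv2.imwrite('pics/w0.png',c['frame'][:,:,::-1])
E
```

```text
['PlanningError', 'capture', 'close_job', 'grip_point_offset', 'sense']
green [459. 229.] [[602.0, -235.0], [630.0, -414.0], [432.0, -440.0], [404.0, -264.0]]
green [485. 208.] [[617.0, -349.0], [650.0, -394.0], [540.0, -470.0], [508.0, -426.0]]
tote [203.  96.] [[797.0, 471.0], [923.0, 473.0], [922.0, 289.0], [797.0, 288.0]]
tote [468. 234.] [[503.0, -295.0], [558.0, -370.0], [498.0, -413.0], [443.0, -338.0]]
tote [453. 211.] [[553.0, -259.0], [610.0, -333.0], [569.0, -363.0], [513.0, -288.0]]
yel [224. 251.] [[431.0, 356.0], [460.0, 270.0], [447.0, 265.0], [418.0, 352.0]]
yel [215. 225.] [[530.0, 352.0], [533.0, 340.0], [487.0, 326.0], [484.0, 338.0]]
```

View pics/crop1.png

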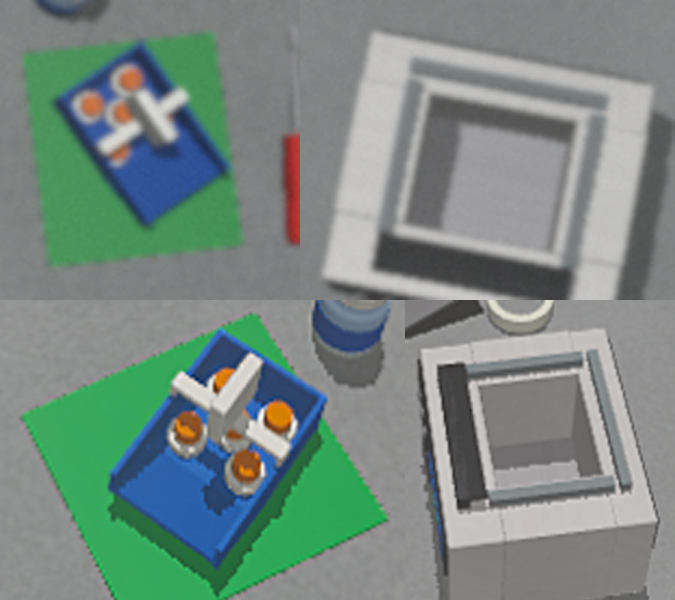

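Top crop: tote centre ≈ (462,225), lip end lower right (towards robot's right). Feeder ≈ (348,200) with the black ledge on the robot side. Cover blade ≈ (215,225), tongue at (224,251). Moving clear of the machine at the right first, then over the tote.

```bash
python3 -m pendant '[[0.0135,-0.042,0.01,0,0,0],[0.0135,-0.042,0.01,0,0,0],[0.0135,-0.042,0.01,0,0,0],[0.0135,-0.042,0,0,0,0],[0.0135,-0.042,0,0,0,0],[0.0135,-0.042,0,0,0,0]]' 1
python3 -m pendant '[[0.041,0.013,0,0,0,0],[0.041,0.013,0,0,0,0],[0.041,0.013,0,0,0,0],[0.041,0.013,0,0,0,0],[0.041,0.013,0,0,0,0],[0.041,0.013,0,0,0,0],[0.02,0.006,0,0,0,0],[0,0,0,0,0,0]]'
python3 - <<'E'
from h import *
c=snap('wrist');np.save('/tmp/w1.npy',c,allow_pickle=True);cv2.imwrite('pics/w1.png',c['frame'][:,:,::-1]);print(np.round(c['mount'],3),c['vfov'],c['cx'],c['cy'],c['k1'])
from rig import arm;print(arm.sense()['joints'],arm.sense()['tcp_pos'],arm.sense()['tool_rot'])
E
```

```text
t: 0.75
tcp_pos: [190.2, -328.9, 272.4]
tool_rot: [-180.0, 0.0, 17.7]
ft_force: [0.9, 0.5, 1.6]
finger_gap: 1.004
gripper_force: 0.0
t: 1.55
tcp_pos: [472.3, -328.6, 271.9]
tool_rot: [-179.9, -0.1, 17.9]
ft_force: [-0.3, -0.3, 0.2]
finger_gap: 0.996
gripper_force: 0.0
[[-1.0000e-03 -9.6100e-01 -2.7800e-01  7.6440e+01]
 [ 1.0000e+00 -1.0000e-03  1.0000e-03  5.0000e-03]
 [-1.0000e-03 -2.7800e-01  9.6100e-01 -8.2289e+01]
 [ 0.0000e+00  0.0000e+00  0.0000e+00  1.0000e+00]] 67.31808375471036 313.61665785727394 236.4824173069374 0.025829409388953263
[ 41.33005844  21.12402332 -14.42492792 100.0458922    5.93338092
  59.64964102 -47.36439495] [ 470.21106443 -329.19358262  271.81048454] [-1.79923247e+02  2.90554366e-02  1.78106257e+01]
```

View pics/w1.png

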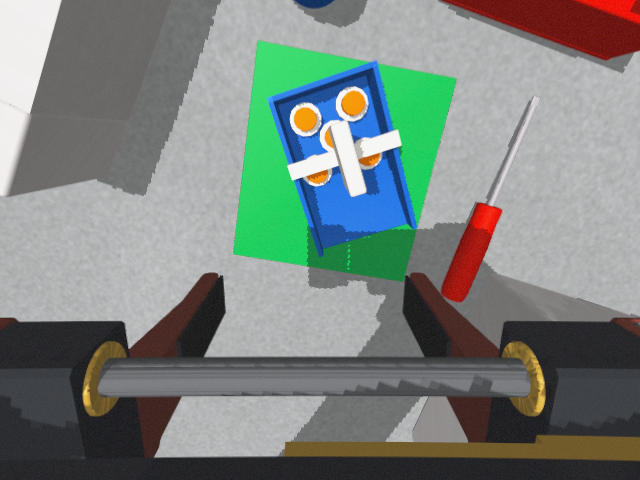

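Wrist view: tote with back rim corners (270,99), (376,63), lip-end wall tops (414,228), (321,255); blade top from about (341,122) to (356,196). Taking a second wrist position for the height.

```bash
python3 -m pendant '[[0.03,-0.03,0,0,0,0],[0.03,-0.03,0,0,0,0],[0,-0.02,0,0,0,0],[0,0,0,0,0,0]]'
python3 - <<'E'
from h import *
a=np.load('/tmp/w1.npy',allow_pickle=True).item()
b=snap('wrist');np.save('/tmp/w2.npy',b,allow_pickle=True)
c=[onz(a,*p,45) for p in[(270,99),(376,63),(414,228),(321,255)]]
print(np.round(c,1));print([np.linalg.norm(c[i]-c[i-1]).round(1) for i in range(4)])
for e in((1,2),(0,3)):
    d=c[e[0]]-c[e[1]];print('yaw',np.degrees(np.arctan2(d[1],d[0])))
im=np.hstack([cv2.resize(q['frame'][y:y+150,x:x+130],None,fx=3,fy=3,interpolation=2) for q,x,y in((a,280,90),(b,330,120))])
x,y=np.round(proj(b,onz(a,348,158,107))).astype(int);print(x,y)
q=b;x0,y0=max(x-65,0),max(y-75,0)
im=np.hstack([cv2.resize(a['frame'][90:240,280:410],None,fx=3,fy=3),cv2.resize(b['frame'][y0:y0+150,x0:x0+130],None,fx=3,fy=3)]);print(x0,y0)
cv2.imwrite('pics/blade.png',im[:,:,::-1])
E
```

```text
t: 2.0
tcp_pos: [501.2, -232.8, 272.8]
tool_rot: [-179.9, 0.0, 17.9]
ft_force: [-0.4, -0.7, 0.0]
finger_gap: 1.0
gripper_force: 0.0
[[ 558.5 -264.    45. ]
 [ 608.9 -335.6   45. ]
 [ 494.7 -414.6   45. ]
 [ 445.5 -344.2   45. ]]
[np.float64(138.6), np.float64(87.6), np.float64(138.9), np.float64(86.0)]
yaw 34.68124175292476
yaw 35.34027566099021
461 238
396 163
```

View pics/blade.png

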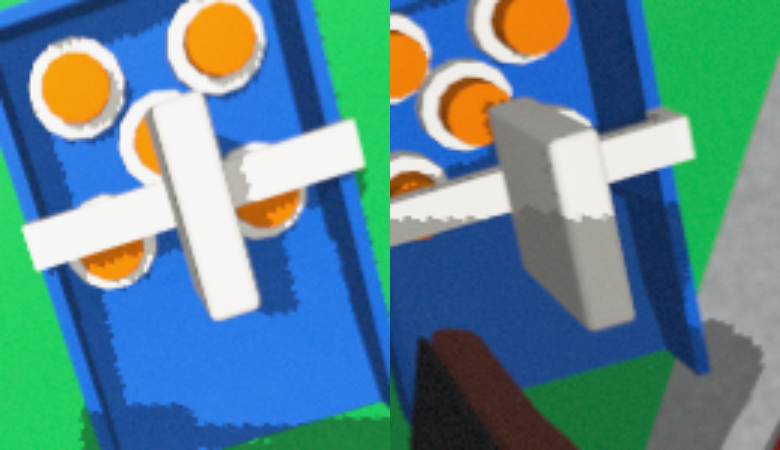

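Run:
```python
from h import *
a,b=[np.load(f'/tmp/w{i}.npy',allow_pickle=True).item() for i in(1,2)]
A=[(153,107),(203,93),(258,304),(212,318)];B=[(160,143),(204,128),(243,318),(203,329)]
P=[]
for p,q in zip(A,B):
    x,e=tri([(a,280+p[0]/3,90+p[1]/3),(b,396+q[0]/3,163+q[1]/3)]);P.append(x);print(x.round(1),round(e,1))
P=np.array(P);print('mid',P.mean(0));d=P[0]+P[1]-P[2]-P[3];print('yaw',np.degrees(np.arctan2(d[1],d[0])),'len',np.linalg.norm(d)/2)
from rig import arm;s=arm.sense();print(s['joints'].round(1))
```

```text
[ 552.5 -314.6  110.1] 0.2
[ 558.6 -324.1  107. ] 0.1
[ 519.3 -350.7  110.6] 0.0
[ 513.8 -341.7  112.5] 0.4
mid [ 536.03261563 -332.787871    110.05724704]
yaw 34.52531479919252 len 47.44202660084027
[ 33.4  19.3 -16.7 102.7   6.4  58.9 -58. ]
```

Blade top triangulates to z 110 (= 107 + 3 mat) – consistent. Grip (536,-333,93), tote yaw ≈ 34.8°. Now two looks at the feeder.

```bash
python3 -m pendant '[[0.0066,-0.034,-0.029,0,0,0],[0.0066,-0.034,-0.029,0,0,0],[0.0066,-0.034,-0.029,0,0,0],[0.0066,-0.034,-0.029,0,0,0],[0.0066,-0.034,-0.029,0,0,0],[0,0,0,0,0,0],[0,0,0,0,0,0]]'
python3 -c "
from h import *
np.save('/tmp/f1.npy',snap('wrist'),allow_pickle=True)"
python3 -m pendant '[[0.001,-0.04,0,0,0,0],[0.001,-0.04,0,0,0,0],[0.001,-0.04,0,0,0,0],[0,0,0,0,0,0],[0,0,0,0,0,0]]'
python3 -c "
from h import *
np.save('/tmp/f2.npy',snap('wrist'),allow_pickle=True)
a,b=[np.load(f'/tmp/f{i}.npy',allow_pickle=True).item() for i in(1,2)]
cv2.imwrite('pics/f.png',np.vstack([cv2.resize(q['frame'][:320],(600,300)) for q in(a,b)])[:,:,::-1])"
```

```text
t: 2.75
tcp_pos: [481.8, -65.0, 418.2]
tool_rot: [179.9, -0.1, 17.6]
ft_force: [-0.1, -0.2, -0.4]
finger_gap: 0.999
gripper_force: 0.0
t: 3.3
tcp_pos: [448.5, 50.2, 416.6]
tool_rot: [180.0, 0.1, 17.6]
ft_force: [0.4, -1.4, -0.9]
finger_gap: 0.999
gripper_force: 0.0
```

View pics/f.png

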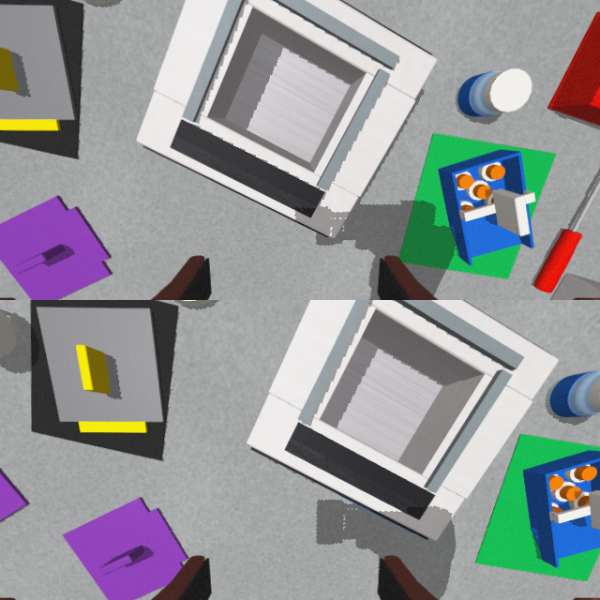

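f.png: feeder -x deck corners at (137,141) and (332,237) in the first view, (248,141) and (432,238) in the second; +x right corner (437,60) / (557,58); black ledge inner edge (187,122)–(325,190).

Run:
```python
from h import *
a,b=[np.load(f'/tmp/f{i}.npy',allow_pickle=True).item() for i in(1,2)]
k=640/600
C=[tri([(a,p[0]*k,p[1]*k),(b,q[0]*k,q[1]*k)]) for p,q in[((137,141),(248,141)),((332,237),(432,238)),((437,60),(557,58))]]
for x,e in C: print(x.round(1),round(e,1))
L,Bt,Rt=[x for x,_ in C];print('sizes',np.linalg.norm(L-Bt),np.linalg.norm(Rt-Bt))
# ledge mask
quads=[]
for c,bx in((a,(150,100,370,250)),(b,(280,100,490,250))):
    r=cv2.minAreaRect(blobs(c,(0,0,0),(180,255,62),300,bx)[0]);q=cv2.boxPoints(r);q=q[np.argsort(q[:,0])];print(np.round(q,1).tolist());quads.append(q)
P=[]
for p,q in zip(*quads):
    x,e=tri([(a,*p),(b,*q)]);P.append(x);print('ledge',x.round(1),round(e,1))
for d in(L-Bt,):print('yaw from corners',np.degrees(np.arctan2(-d[0],d[1])))
d=Rt-Bt;print('yaw',np.degrees(np.arctan2(d[1],d[0])))
print('centre',(L+Rt)/2, 'cov',)
# cover yellow
for n,c in(('a',a),('b',b)):
    for y in blobs(c,(22,120,60),(35,255,255),60)[:3]:print(n,cv2.boxPoints(cv2.minAreaRect(y)).round(1).tolist(),cv2.contourArea(y))
```

```text
[487.3 114.7 121. ] 1.3
[ 444.  -126.2  111.5] 0.7
[ 661.1 -165.4  112.7] 1.1
sizes 244.8987248828518 220.67791701005243
[[180.1999969482422, 155.10000610351562], [194.1999969482422, 127.5999984741211], [331.3999938964844, 231.89999389648438], [345.3999938964844, 204.3000030517578]]
[[303.79998779296875, 158.60000610351562], [318.6000061035156, 130.8000030517578], [448.0, 235.39999389648438], [462.79998779296875, 207.60000610351562]]
ledge [494.7  74.5 139.5] 0.4
ledge [523.6  68.6 134.4] 0.3
ledge [465.3 -90.3 139.7] 0.5
ledge [496.2 -95.6 133.6] 0.5
yaw from corners -10.208207852953525
yaw -10.235633822248085
centre [574.22396132 -25.36645974 116.83682422] cov
a [[-0.0, 127.0], [64.0, 127.0], [64.0, 139.0], [0.0, 139.0]] 752.5
a [[-0.0, 51.0], [19.0, 51.0], [19.0, 96.0], [0.0, 96.0]] 622.0
b [[80.0999984741211, 48.20000076293945], [108.30000305175781, 43.0], [118.5, 98.5], [90.30000305175781, 103.69999694824219]] 1299.0
b [[83.0, 130.0], [157.0, 130.0], [157.0, 141.0], [83.0, 141.0]] 794.5
```

```bash
cat >> h.py <<'E'
def pose(p,rpy): 
    T=np.eye(4);T[:3,:3]=R.from_euler('xyz',rpy,degrees=True).as_matrix();T[:3,3]=p;return T
def now():
    from rig import arm
    s=arm.sense();return pose(s['tcp_pos'],s['tool_rot'])
def toolR(yaw,alpha):  # pointing down at yaw, leaned alpha about tool y (+: fingers towards +x)
    return R.from_euler('xyz',[180,0,yaw],degrees=True)*R.from_rotvec([0,np.radians(alpha),0])
def TT(tcp,rot):
    T=np.eye(4);T[:3,:3]=rot.as_matrix();T[:3,3]=tcp;return T
def grip(g,yaw,alpha,back=0): # TCP pose for grasp point g
    r=toolR(yaw,alpha);return TT(np.asarray(g,float)-(61+back)*r.as_matrix()[:,2],r)
def step(T,row):
    M=np.eye(4);M[:3,3]=np.array(row[:3])*1000;M[:3,:3]=R.from_rotvec(np.array(row[3:])*np.pi).as_matrix();return T@M
def rows(T,waypts,v=45,w=8,nd=3):
    """rows from T through (pose) waypoints; prints for typing"""
    for W in waypts:
        d=np.linalg.norm(W[:3,3]-T[:3,3]);rv=R.from_matrix(T[:3,:3].T@W[:3,:3]).as_rotvec();n=int(max(1,np.ceil(d/v),np.ceil(np.degrees(np.linalg.norm(rv))/w)))
        p0,R0=T[:3,3].copy(),T[:3,:3].copy();out=[]
        for i in range(1,n+1):
            G=np.eye(4);G[:3,3]=p0+(W[:3,3]-p0)*i/n;G[:3,:3]=R0@R.from_rotvec(rv*i/n).as_matrix()
            M=np.linalg.inv(T)@G;r=np.r_[M[:3,3]/1000,R.from_matrix(M[:3,:3]).as_rotvec()/np.pi].round(nd)+0.
            out.append(r.tolist());T=step(T,r)
        print(n,str(out).replace(' ','').replace('0.0,','0,').replace('0.0]','0]'))
    return T
E
cat > tote.py <<'E'
from h import *
G0=np.array([536,-333,93.]);PSI=34.8;LAM=-25
E
python3 - <<'E'
from tote import *
rows(now(),[grip(G0,PSI,LAM,70),grip(G0,PSI,LAM)])
E
```

```text
10 [[0.002,0.037,0.02,-0.002,-0.014,-0.009],[0.002,0.038,0.021,-0.002,-0.013,-0.01],[0.002,0.037,0.021,-0.002,-0.014,-0.009],[0.001,0.037,0.021,-0.002,-0.014,-0.01],[0.002,0.037,0.021,-0.002,-0.014,-0.009],[0.001,0.038,0.021,-0.003,-0.013,-0.01],[0.001,0.036,0.022,-0.002,-0.014,-0.009],[0,0.037,0.022,-0.002,-0.014,-0.009],[0.001,0.037,0.022,-0.002,-0.014,-0.01],[0.001,0.036,0.022,-0.002,-0.013,-0.009]]
2 [[0,0,0.035,0,0,0],[0,0,0.035,0,0,0]]
```

```bash
python3 -m pendant '[[0.002,0.037,0.02,-0.002,-0.014,-0.009],[0.002,0.038,0.021,-0.002,-0.013,-0.01],[0.002,0.037,0.021,-0.002,-0.014,-0.009],[0.001,0.037,0.021,-0.002,-0.014,-0.01],[0.002,0.037,0.021,-0.002,-0.014,-0.009]]' | head -3
python3 -m pendant '[[0.001,0.038,0.021,-0.003,-0.013,-0.01],[0.001,0.036,0.022,-0.002,-0.014,-0.009],[0,0.037,0.022,-0.002,-0.014,-0.009],[0.001,0.037,0.022,-0.002,-0.014,-0.01],[0.001,0.036,0.022,-0.002,-0.013,-0.009],[0,0,0,0,0,0],[0,0,0,0,0,0]]'
python3 - <<'E'
from tote import *
rows(now(),[grip(G0,PSI,LAM)],v=25)
E
```

```text
t: 3.85
tcp_pos: [515.6, -127.2, 313.3]
tool_rot: [179.1, 12.7, 25.9]
t: 4.55
tcp_pos: [581.2, -300.5, 210.2]
tool_rot: [-179.9, 25.0, 34.7]
ft_force: [-0.1, 0.5, -0.0]
finger_gap: 1.004
gripper_force: 0.0
3 [[0,0,0.023,0,0,0],[-0.001,0.001,0.023,-0.001,0,0],[0,0,0.023,0,0,0]]
```

```bash
python3 -m pendant '[[0,0,0.023,0,0,0],[0,0.001,0.023,0,0,0],[0,0,0.023,0,0,0],[0,0,0,0,0,0],[0,0,0,0,0,0]]'
python3 -m pendant '[[0,0,0,0,0,0],[0,0,0,0,0,0],[0,0,0,0,0,0],[0,0,0,0,0,0],[0,0,0,0,0,0],[0,0,0,0,0,0],[0,0,0,0,0,0],[0,0,0,0,0,0]]' 0
python3 - <<'E'
from tote import *
print(now()[:3,3]-grip(G0,PSI,LAM)[:3,3])
E
```

```text
t: 5.05
tcp_pos: [559.7, -315.5, 151.2]
tool_rot: [179.9, 24.8, 34.8]
ft_force: [-0.6, -0.1, 0.6]
finger_gap: 0.999
gripper_force: 0.0
t: 5.85
tcp_pos: [559.6, -315.6, 149.9]
tool_rot: [179.9, 24.9, 34.9]
ft_force: [0.0, 0.2, 0.2]
finger_gap: 0.309
gripper_force: 0.0
[2.39136023 2.67492674 1.64003673]
```

```bash
python3 -m pendant '[[0,0,0,0,0,0],[0,0,0,0,0,0],[0,0,0,0,0,0],[0,0,0,0,0,0],[0,0,0,0,0,0]]' 0
cat >> tote.py <<'E'
F=TT([573,-25,0],R.from_euler('z',-10,degrees=True))
LIP=np.array([-70,0,24.])
def tote_at(lip,yaw,tilt): # lip world position, tote pose
    r=R.from_euler('zy',[0,0]) if 0 else R.from_euler('ZY',[yaw,-tilt],degrees=True)
    return TT(np.asarray(lip)-r.apply(LIP),r)
def fpt(p): return (F@np.r_[p,1])[:3]
E
python3 - <<'E'
from tote import *
X=TT([528,-338.5,3],R.from_euler('z',PSI,degrees=True));t=now()
M=np.linalg.inv(t)@X;g=M@np.array([10,0,90,1]);print('grip in tool',g);M[1,3]-=g[1];np.save('/tmp/M.npy',M)
inv=np.linalg.inv(M)
L=t.copy();L[2,3]+=30
L2=t.copy();L2[2,3]+=175
rows(t,[L,L2],v=25)
E
```

```text
t: 6.35
tcp_pos: [559.6, -315.6, 149.9]
tool_rot: [179.9, 24.9, 34.9]
ft_force: [0.4, -0.5, -0.7]
finger_gap: 0.132
gripper_force: 30.0
grip in tool [-2.40251737  0.65646466 63.84425702  1.        ]
2 [[-0.006,0,-0.014,0,0,0],[-0.007,0,-0.013,0,0,0]]
6 [[-0.01,0,-0.022,0,0,0],[-0.01,0,-0.022,0,0,0],[-0.01,0,-0.022,0,0,0],[-0.01,0,-0.022,0,0,0],[-0.01,0,-0.022,0,0,0],[-0.011,0,-0.022,0,0,0]]
```

```bash
python3 -m pendant '[[-0.006,0,-0.014,0,0,0],[-0.007,0,-0.013,0,0,0],[-0.01,0,-0.022,0,0,0],[-0.01,0,-0.022,0,0,0],[-0.01,0,-0.022,0,0,0],[-0.01,0,-0.022,0,0,0],[-0.01,0,-0.022,0,0,0],[-0.011,0,-0.022,0,0,0]]'
python3 - <<'E'
from tote import *
inv=np.linalg.inv(np.load('/tmp/M.npy'))
w=snap('wrist');cv2.imwrite('pics/w3.png',w['frame'][:,:,::-1])
P0=tote_at(fpt([25,0,180]),-10,0)
print((P0@inv)[:3,3], R.from_matrix((P0@inv)[:3,:3]).as_euler('xyz',degrees=True))
T=rows(now(),[P0@inv],v=28,w=4)
E
```

```text
t: 7.15
tcp_pos: [559.1, -315.4, 327.9]
tool_rot: [179.9, 24.8, 34.9]
ft_force: [-0.5, 0.4, -2.3]
finger_gap: 0.132
gripper_force: 30.0
[704.99327751 -48.16843855 302.92278127] [179.94296463  24.85105313  -9.92025119]
12 [[0.022,-0.011,-0.007,0.009,0,0.019],[0.02,-0.013,-0.007,0.009,0,0.019],[0.021,-0.015,-0.007,0.008,0,0.018],[0.019,-0.015,-0.006,0.009,-0.001,0.019],[0.018,-0.017,-0.006,0.009,0,0.019],[0.017,-0.018,-0.005,0.009,0,0.019],[0.016,-0.019,-0.005,0.009,0,0.018],[0.015,-0.02,-0.004,0.008,0,0.019],[0.014,-0.022,-0.004,0.009,-0.001,0.019],[0.012,-0.022,-0.003,0.009,0,0.019],[0.012,-0.023,-0.002,0.009,0,0.018],[0.009,-0.023,-0.002,0.009,0,0.019]]
```

View pics/w3.png

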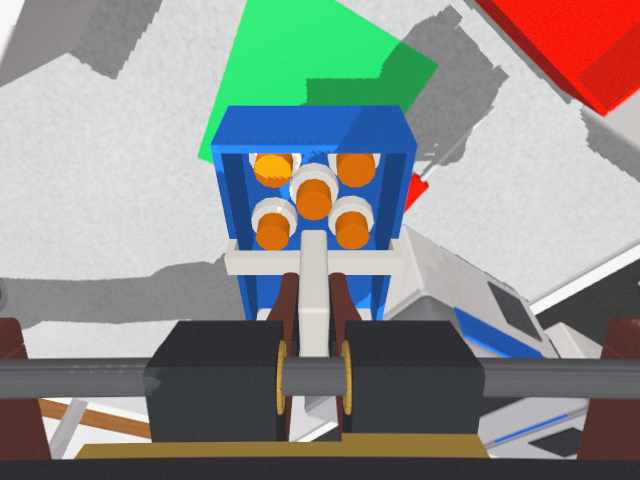

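Tote is held level with all five couplings inside (around (315,200)). Carry to the feeder.

```bash
python3 -m pendant '[[0.022,-0.011,-0.007,0.009,0,0.019],[0.02,-0.013,-0.007,0.009,0,0.019],[0.021,-0.015,-0.007,0.008,0,0.018],[0.019,-0.015,-0.006,0.009,-0.001,0.019],[0.018,-0.017,-0.006,0.009,0,0.019],[0.017,-0.018,-0.005,0.009,0,0.019]]' | head -3
python3 -m pendant '[[0.016,-0.019,-0.005,0.009,0,0.018],[0.015,-0.02,-0.004,0.008,0,0.019],[0.014,-0.022,-0.004,0.009,-0.001,0.019],[0.012,-0.022,-0.003,0.009,0,0.019],[0.012,-0.023,-0.002,0.009,0,0.018],[0.009,-0.023,-0.002,0.009,0,0.019],[0,0,0,0,0,0],[0,0,0,0,0,0]]'
python3 - <<'E'
from tote import *
from rig import arm;print(arm.sense()['joints'].round(1))
M=np.load('/tmp/M.npy');inv=np.linalg.inv(M)
X=now()@M;print('lip in feeder',np.linalg.inv(F)@X@np.r_[LIP,1])
W=[tote_at(fpt([25,0,z]),-10,a)@inv for a,z in((15,170),(30,158),(45,145),(60,133),(68,128))]
T=rows(now(),W,v=30,w=5.2)
E
```

```text
t: 7.8
tcp_pos: [631.8, -180.8, 310.9]
tool_rot: [-180.0, 25.0, 12.3]
t: 8.6
tcp_pos: [703.6, -47.5, 295.6]
tool_rot: [-179.9, 25.2, -9.7]
ft_force: [-0.4, -1.1, -3.0]
finger_gap: 0.138
gripper_force: 30.0
[   7.    46.4  -12.2   57.3    3.2  101.7 -103.2]
lip in feeder [ 22.70063589   0.41637694 173.35743215   1.        ]
3 [[-0.013,0,-0.002,0,0.028,0],[-0.013,0,-0.002,0,0.029,0.001],[-0.013,0,-0.004,-0.001,0.028,0]]
3 [[-0.013,0,0.002,0,0.028,0],[-0.014,0,0,0,0.028,0],[-0.014,0,-0.001,0,0.028,0]]
3 [[-0.014,0,0.002,0,0.028,0],[-0.015,0,0.001,0,0.027,0],[-0.014,0,-0.001,0,0.028,0]]
3 [[-0.016,0,0.002,0,0.028,0],[-0.015,0,0,0,0.028,0],[-0.016,0,-0.001,0,0.027,0.001]]
2 [[-0.013,0,-0.001,0,0.022,0],[-0.012,0,-0.001,0,0.023,0]]
```

```bash
python3 -m pendant '[[-0.013,0,-0.004,0,0.028,0],[-0.013,0,-0.003,0,0.029,0],[-0.013,0,-0.004,0,0.028,0],[-0.013,0,0.002,0,0.028,0],[-0.014,0,0,0,0.028,0],[-0.014,0,-0.001,0,0.028,0],[0,0,0,0,0,0]]' | head -3
python3 - <<'E'
from tote import *
from rig import arm;print(arm.sense()['joints'].round(1))
M=np.load('/tmp/M.npy');inv=np.linalg.inv(M)
X=now()@M;print('lip in feeder',np.linalg.inv(F)@X@np.r_[LIP,1],R.from_matrix(X[:3,:3]).as_euler('ZYX',degrees=True))
W=[tote_at(fpt([25,0,z]),-10,a)@inv for a,z in((45,145),(60,133),(68,128))]
T=rows(now(),W,v=30,w=5.2)
E
```

```text
t: 9.3
tcp_pos: [627.2, -35.9, 323.0]
tool_rot: [180.0, -5.3, -9.8]
[   9.1   21.4  -14.3   92.6    7.3   61.7 -107.1]
lip in feeder [ 22.67943876  -1.24907857 161.93096891   1.        ] [ -9.95124046 -30.11903533   0.08715723]
3 [[-0.014,-0.001,0.003,0,0.028,0],[-0.014,0,0.003,0,0.027,0],[-0.014,-0.001,0.001,-0.001,0.028,0]]
3 [[-0.015,0,0.001,0,0.028,0],[-0.016,0,0,0,0.027,0],[-0.015,0,-0.001,0,0.028,0.001]]
2 [[-0.013,0,-0.001,0,0.022,0],[-0.013,0,-0.001,0,0.022,0]]
```

```bash
python3 -m pendant '[[-0.014,-0.001,0.003,0,0.028,0],[-0.014,0,0.003,0,0.027,0],[-0.014,-0.001,0.001,0,0.028,0],[-0.015,0,0.001,0,0.028,0],[-0.016,0,0,0,0.027,0],[-0.015,0,-0.001,0,0.028,0],[-0.013,0,-0.001,0,0.022,0],[-0.013,0,-0.001,0,0.022,0]]'
python3 -m pendant '[[0,0,0,0,0,0],[0,0,0,0,0,0],[0,0,0,0,0,0],[0,0,0,0,0,0],[0,0,0,0,0,0],[0,0,0,0,0,0]]'
python3 - <<'E'
from tote import *
from rig import arm;print(arm.sense()['joints'].round(1))
M=np.load('/tmp/M.npy')
X=now()@M;print('lip in feeder',np.linalg.inv(F)@X@np.r_[LIP,1],R.from_matrix(X[:3,:3]).as_euler('ZYX',degrees=True))
t,s,w=[snap(n) for n in('top','side','wrist')]
for n,c in(('top',t),('side',s),('wrist',w)):
    print(n,[(np.round(cv2.minAreaRect(b)[0]).tolist(),cv2.contourArea(b)) for b in blobs(c,(5,140,80),(18,255,255),6)][:8])
im=np.zeros((600,800,3),np.uint8)
im[:300,:400]=cv2.resize(t['frame'][140:260,285:445],(400,300));im[:300,400:]=cv2.resize(s['frame'][150:330,270:510],(400,300));im[300:,:400]=cv2.resize(w['frame'],(400,300))
cv2.imwrite('pics/pour.png',im[:,:,::-1])
E
```

```text
t: 10.1
tcp_pos: [545.1, -24.7, 282.5]
tool_rot: [178.9, -37.8, -9.7]
ft_force: [-0.0, -0.7, -1.4]
finger_gap: 0.134
gripper_force: 30.0
t: 10.7
tcp_pos: [546.3, -23.9, 282.8]
tool_rot: [179.0, -37.8, -9.8]
ft_force: [-0.7, -1.0, -3.2]
finger_gap: 0.137
gripper_force: 30.0
[ -13.     5.     4.4  128.7   49.6   15.5 -153.5]
lip in feeder [ 32.69710388  -5.80327303 129.53639128   1.        ] [ -9.14029534 -62.66203772  -1.41615097]
top []
side [([234.0, 39.0], 7.5)]
wrist [([320.0, 400.0], 27.5)]
```

View pics/pour.png

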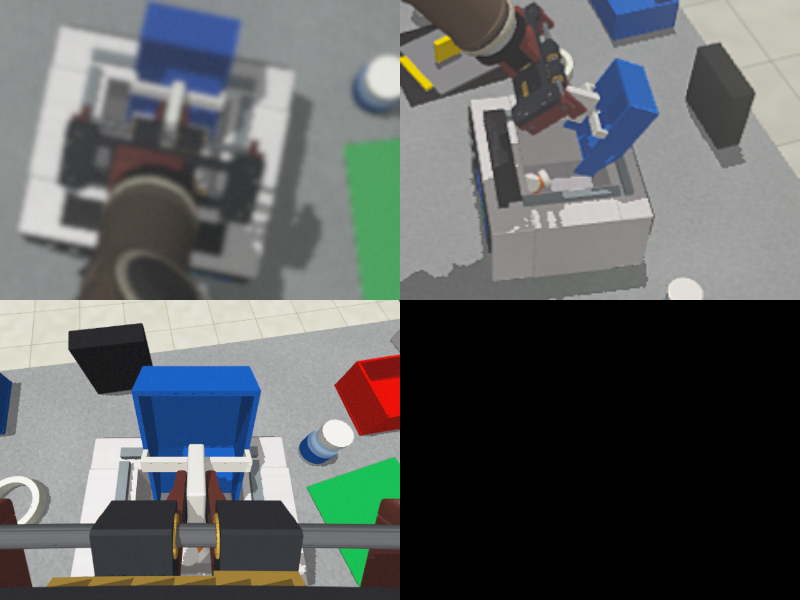

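The pour view shows the tote tipped, its upper floor empty and at least one coupling in the well at (540,182); the ramp is hidden. Tilt a little further while moving outward for wrist margin.

Run:
```python
from tote import *
inv=np.linalg.inv(np.load('/tmp/M.npy'))
rows(now(),[tote_at(fpt([38,0,142]),-10,70)@inv],v=30,w=3)
```

```text
3 [[-0.003,-0.001,-0.004,0.001,0.014,0],[-0.003,-0.001,-0.004,0.002,0.013,0.001],[-0.002,-0.001,-0.004,0.001,0.014,0]]
```

```bash
python3 -m pendant '[[-0.003,-0.001,-0.004,0.001,0.014,0],[-0.003,-0.001,-0.004,0.001,0.014,0],[-0.002,-0.001,-0.004,0.001,0.014,0],[0,0,0,0,0,0],[0,0,0,0,0,0],[0,0,0,0,0,0],[0,0,0,0,0,0],[0,0,0,0,0,0]]'
python3 - <<'E'
from tote import *
from rig import arm;print(arm.sense()['joints'].round(1))
M=np.load('/tmp/M.npy')
X=now()@M;print('lip in feeder',np.linalg.inv(F)@X@np.r_[LIP,1],R.from_matrix(X[:3,:3]).as_euler('ZYX',degrees=True))
inv=np.linalg.inv(M)
np.save('/tmp/sp.npy',snap('side'),allow_pickle=True)
c=np.load('/tmp/sp.npy',allow_pickle=True).item();cv2.imwrite('pics/sp.png',cv2.resize(c['frame'][200:300,320:420],(600,600))[:,:,::-1])
E
```

```text
t: 11.65
tcp_pos: [545.7, -26.2, 283.0]
tool_rot: [178.5, -40.1, -9.4]
ft_force: [0.1, 0.2, -2.2]
finger_gap: 0.137
gripper_force: 30.0
[ -41.6    4.2   34.8  131.7   57.5   11.9 -161.1]
lip in feeder [ 38.6205447   -9.10988248 132.26704293   1.        ] [ -8.12765633 -64.96829105  -2.453146  ]
```

View pics/sp.png

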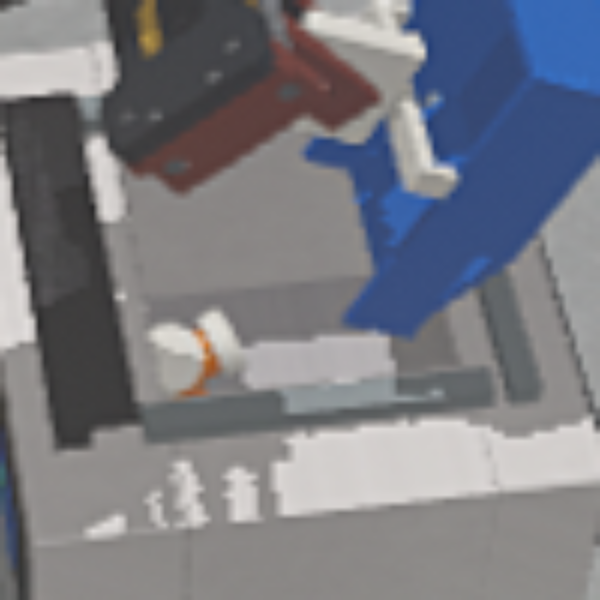

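Side crop: two couplings visible in the well at (200,355), tote interior near the lip (350,200) plain blue. Check numerically for orange in all views before levelling.

```bash
python3 -m pendant '[[0,0,0,0,0,0],[0,0,0,0,0,0],[0,0,0,0,0,0],[0,0,0,0,0,0],[0,0,0,0,0,0]]' | head -1
python3 - <<'E'
from tote import *
M=np.load('/tmp/M.npy');X=now()@M
for n in('side','wrist','top'):
    c=snap(n)
    print(n,[(np.round(cv2.minAreaRect(b)[0]).tolist(),cv2.contourArea(b)) for b in blobs(c,(3,110,40),(20,255,255),2)][:12])
    P=[np.round(proj(c,(X@np.r_[p,1])[:3])).astype(int).tolist() for p in([-70,-45,24],[-70,45,24],[-20,45,0],[-20,-45,0],[66,0,4])];print(P)
    print(' well',[np.round(proj(c,fpt(p))).astype(int).tolist() for p in([-50,-65,120],[-50,65,120],[65,65,120],[65,-65,120])])
    if n!='top':
        m=np.zeros(c['frame'].shape[:2],np.uint8);cv2.fillConvexPoly(m,np.array(P[:4]),1);v=cv2.cvtColor(c['frame'],cv2.COLOR_RGB2HSV)[m>0];print(' in ramp quad: n',len(v),'blue',np.mean((v[:,0]>100)&(v[:,0]<130)&(v[:,1]>100)),'white',np.mean((v[:,1]<60)&(v[:,2]>110)))
E
```

```text
t: 12.2
side [([302.0, 42.0], 8663.0), ([82.0, 78.0], 2049.0), ([114.0, 114.0], 1033.0), ([607.0, 101.0], 855.5), ([508.0, 404.0], 676.5), ([525.0, 28.0], 293.5), ([559.0, 54.0], 96.5), ([415.0, 455.0], 88.5), ([346.0, 170.0], 15.5), ([354.0, 261.0], 6.5), ([344.0, 202.0], 6.0), ([339.0, 157.0], 5.5)]
[[384, 255], [377, 226], [396, 214], [404, 243], [418, 202]]
 well [[347, 266], [339, 224], [385, 220], [396, 261]]
 in ramp quad: n 705 blue 0.8241134751773049 white 0.15177304964539007
wrist [([609.0, 429.0], 3003.5), ([24.0, 429.0], 2183.5), ([288.0, 426.0], 1309.5), ([620.0, 338.0], 1213.0), ([442.0, 446.0], 1083.0), ([347.0, 314.0], 1061.5), ([281.0, 314.0], 1033.5), ([13.0, 338.0], 721.0), ([624.0, 20.0], 601.0), ([174.0, 449.0], 375.5), ([396.0, 444.0], 338.0), ([115.0, 450.0], 285.5)]
[[375, 308], [252, 308], [248, 235], [378, 235], [314, 116]]
 well [[400, 446], [202, 448], [220, 278], [385, 278]]
 in ramp quad: n 9435 blue 0.36841547429782723 white 0.474827768945416
top []
[[372, 189], [337, 181], [341, 162], [376, 169], [362, 145]]
 well [[369, 224], [320, 214], [329, 170], [378, 180]]
```

Run:
```python
from tote import *
inv=np.linalg.inv(np.load('/tmp/M.npy'))
W=[tote_at(fpt([30,0,z]),-10,a)@inv for a,z in((48,150),(28,165),(10,180))]
rows(now(),W,v=30,w=6.5)
```

```text
3 [[0.016,-0.001,0.001,0.002,-0.031,0.001],[0.017,-0.002,-0.002,0.002,-0.032,0],[0.016,-0.001,-0.002,0.002,-0.031,0.001]]
4 [[0.014,0,0.003,0,-0.028,0],[0.014,0,0.002,0,-0.028,0],[0.015,0,0,0,-0.028,0],[0.014,0,-0.001,0,-0.027,0]]
3 [[0.016,0,0.002,0,-0.033,0],[0.016,0,0.001,0,-0.034,0],[0.016,0,0,0,-0.033,0]]
```

```bash
python3 -m pendant '[[0.016,-0.001,0.001,0.002,-0.031,0.001],[0.017,-0.002,-0.002,0.002,-0.032,0],[0.016,-0.001,-0.002,0.002,-0.031,0.001],[0.014,0,0.003,0,-0.028,0],[0.014,0,0.002,0,-0.028,0],[0.015,0,0,0,-0.028,0],[0.014,0,-0.001,0,-0.027,0],[0,0,0,0,0,0]]'
python3 - <<'E'
from tote import *
from rig import arm;print(arm.sense()['joints'].round(1))
M=np.load('/tmp/M.npy');X=now()@M
print('lip in feeder',np.linalg.inv(F)@X@np.r_[LIP,1],R.from_matrix(X[:3,:3]).as_euler('ZYX',degrees=True))
for n in('side','wrist'):
    c=snap(n);cv2.imwrite(f'pics/lev_{n}.png',c['frame'][:,:,::-1]);print(n,[(np.round(cv2.minAreaRect(b)[0]).tolist(),cv2.contourArea(b)) for b in blobs(c,(5,170,100),(20,255,255),2,(170,60,460,310))][:12])
    print(np.round([proj(c,(X@np.r_[p,1])[:3]) for p in([-70,-45,24],[-70,45,24],[-20,45,0],[-20,-45,0],[66,0,4])]).tolist())
rows(now(),[tote_at(fpt([30,0,180]),-10,0)@np.linalg.inv(M)],w=6)
E
```

```text
t: 13.15
tcp_pos: [622.7, -47.6, 322.1]
tool_rot: [177.6, -11.9, -11.2]
ft_force: [0.6, -0.4, -2.5]
finger_gap: 0.131
gripper_force: 30.0
[-19.8  17.9  22.3  99.7  -2.8  52.4 -99.1]
lip in feeder [ 39.04380429 -19.68595859 158.46884707   1.        ] [-10.10035387 -36.77448927  -2.76968983]
side [([354.0, 260.0], 2.0)]
[[386.0, 251.0], [379.0, 223.0], [403.0, 218.0], [411.0, 246.0], [439.0, 212.0]]
wrist []
[[374.0, 306.0], [251.0, 307.0], [248.0, 233.0], [378.0, 233.0], [313.0, 113.0]]
7 [[0.012,-0.002,0.005,0.002,-0.029,-0.002],[0.012,-0.003,0.004,0.001,-0.029,-0.001],[0.013,-0.002,0.003,0.002,-0.03,-0.002],[0.012,-0.002,0.001,0.002,-0.029,-0.002],[0.013,-0.003,0.001,0.001,-0.029,-0.001],[0.013,-0.002,-0.001,0.002,-0.029,-0.002],[0.013,-0.002,-0.002,0.002,-0.029,-0.002]]
```

```bash
python3 -m pendant '[[0.012,-0.002,0.005,0.002,-0.029,-0.002],[0.012,-0.003,0.004,0.001,-0.029,-0.001],[0.013,-0.002,0.003,0.002,-0.03,-0.002],[0.012,-0.002,0.001,0.002,-0.029,-0.002],[0.013,-0.003,0.001,0.001,-0.029,-0.001],[0.013,-0.002,-0.001,0.002,-0.029,-0.002],[0.013,-0.002,-0.002,0.002,-0.029,-0.002],[0,0,0,0,0,0]]'
python3 - <<'E'
from tote import *
from rig import arm;print(arm.sense()['joints'].round(1))
M=np.load('/tmp/M.npy');X=now()@M
print('lip in feeder',np.linalg.inv(F)@X@np.r_[LIP,1],R.from_matrix(X[:3,:3]).as_euler('ZYX',degrees=True))
c=snap('wrist');cv2.imwrite('pics/lev2.png',c['frame'][:,:,::-1]);print([(np.round(cv2.minAreaRect(b)[0]).tolist(),cv2.contourArea(b)) for b in blobs(c,(5,170,80),(20,255,255),2,(170,60,460,320))][:12])
X=TT([528,-338.5,3],R.from_euler('z',PSI,degrees=True));U=X.copy();U[2,3]=165
inv=np.linalg.inv(M);rows(now(),[U@inv],v=42,w=7)
E
```

```text
t: 14.05
tcp_pos: [710.5, -48.2, 298.3]
tool_rot: [179.9, 25.3, -9.9]
ft_force: [-0.4, 0.0, -3.2]
finger_gap: 0.134
gripper_force: 30.0
[ -7.2  47.5  19.1  57.1 -14.5 102.7 -90.7]
lip in feeder [ 29.53104508   0.7151599  176.11245938   1.        ] [-9.93971524  0.40426827 -0.03099754]
[]
8 [[-0.012,0.036,0.004,-0.013,0,-0.028],[-0.015,0.035,0.006,-0.013,0,-0.028],[-0.019,0.033,0.007,-0.013,0,-0.029],[-0.021,0.031,0.008,-0.013,0,-0.028],[-0.024,0.029,0.009,-0.014,0.001,-0.028],[-0.026,0.026,0.011,-0.013,0,-0.028],[-0.028,0.023,0.011,-0.013,0,-0.028],[-0.031,0.02,0.013,-0.013,0,-0.028]]
```

```bash
python3 -m pendant '[[-0.012,0.036,0.004,-0.013,0,-0.028],[-0.015,0.035,0.006,-0.013,0,-0.028],[-0.019,0.033,0.007,-0.013,0,-0.029],[-0.021,0.031,0.008,-0.013,0,-0.028],[-0.024,0.029,0.009,-0.014,0.001,-0.028],[-0.026,0.026,0.011,-0.013,0,-0.028],[-0.028,0.023,0.011,-0.013,0,-0.028],[-0.031,0.02,0.013,-0.013,0,-0.028]]' |head -3
python3 - <<'E'
from tote import *
M=np.load('/tmp/M.npy');inv=np.linalg.inv(M)
X=TT([528,-338.5,3],R.from_euler('z',PSI,degrees=True));A=X.copy();A[2,3]=30
c=snap('wrist');print([(np.round(cv2.minAreaRect(b)[0]).tolist(),cv2.contourArea(b)) for b in blobs(c,(5,170,80),(20,255,255),2,(170,60,460,320))][:12])
rows(now(),[A@inv],v=30,w=4)
E
```

```text
t: 14.9
tcp_pos: [558.5, -317.0, 316.6]
tool_rot: [179.6, 24.5, 35.1]
[]
5 [[0.014,-0.001,0.025,0.001,0,0],[0.013,-0.001,0.025,0,0,0],[0.014,0,0.024,0.001,0,0],[0.013,-0.001,0.025,0,-0.001,0],[0.014,-0.001,0.025,0.001,0,0]]
```

```bash
python3 -m pendant '[[0.014,-0.001,0.025,0.001,0,0],[0.013,-0.001,0.025,0,0,0],[0.014,0,0.024,0.001,0,0],[0.013,-0.001,0.025,0,-0.001,0],[0.014,-0.001,0.025,0.001,0,0],[0,0,0,0,0,0],[0,0,0,0,0,0]]'
python3 - <<'E'
from tote import *
M=np.load('/tmp/M.npy');inv=np.linalg.inv(M)
X=TT([528,-338.5,3],R.from_euler('z',PSI,degrees=True));Y=now()@M;print(Y[:3,3],R.from_matrix(Y[:3,:3]).as_euler('ZYX',degrees=True))
rows(now(),[X@inv],v=8,w=4)
E
```

```text
t: 15.65
tcp_pos: [565.6, -307.3, 175.4]
tool_rot: [-179.7, 24.8, 34.8]
ft_force: [0.3, 0.4, -1.6]
finger_gap: 0.133
gripper_force: 30.0
[ 533.34120603 -328.7398443    28.38467341] [34.59734142 -0.09514346  0.29049761]
4 [[0,0.001,0.007,0,0,0],[0.001,0.001,0.007,-0.001,0,0],[0,0.001,0.006,0,0,0],[0.001,0.001,0.007,-0.001,-0.001,0]]
```

```bash
python3 -m pendant '[[0,0.001,0.007,0,0,0],[0.001,0.001,0.007,-0.001,0,0],[0,0.001,0.006,0,0,0],[0.001,0.001,0.007,-0.001,0,0],[0,0,0,0,0,0],[0,0,0,0,0,0]]'
python3 - <<'E'
from tote import *
M=np.load('/tmp/M.npy')
Y=now()@M;print(Y[:3,3],R.from_matrix(Y[:3,:3]).as_euler('ZYX',degrees=True))
E
```

```text
t: 16.25
tcp_pos: [560.5, -316.3, 149.0]
tool_rot: [180.0, 24.8, 34.8]
ft_force: [0.8, 2.8, 4.5]
finger_gap: 0.134
gripper_force: 30.0
[ 528.59563458 -338.39257304    2.03465269] [ 3.46981150e+01 -6.28716033e-02  3.18500011e-02]
```

```bash
python3 -m pendant '[[0,0,0,0,0,0],[0,0,0,0,0,0],[0,0,0,0,0,0],[0,0,0,0,0,0],[0,0,0,0,0,0],[0,0,-0.02,0,0,0],[0,0,-0.03,0,0,0],[0,0,-0.04,0,0,0]]' 1
python3 - <<'E'
from tote import *
# look over the well: camera above feeder centre
T=TT([0,0,0],toolR(-10,0));T[:3,3]=fpt([-80,0,430])
rows(now(),[T],v=48,w=8)
c=snap('wrist');np.save('/tmp/w5.npy',c,allow_pickle=True)
E
```

```text
t: 17.05
tcp_pos: [590.3, -294.8, 229.7]
tool_rot: [-179.8, 25.0, 34.8]
ft_force: [0.2, -1.4, -0.2]
finger_gap: 0.821
gripper_force: 0.0
8 [[-0.001,-0.036,-0.027,0.007,0.016,0.031],[-0.004,-0.036,-0.026,0.006,0.017,0.03],[-0.005,-0.037,-0.026,0.007,0.016,0.031],[-0.008,-0.036,-0.025,0.007,0.017,0.03],[-0.009,-0.037,-0.025,0.006,0.016,0.031],[-0.012,-0.035,-0.025,0.007,0.017,0.03],[-0.014,-0.035,-0.025,0.007,0.016,0.031],[-0.016,-0.034,-0.025,0.006,0.017,0.031]]
```

```bash
python3 -m pendant '[[-0.001,-0.036,-0.027,0.007,0.016,0.031],[-0.004,-0.036,-0.026,0.006,0.017,0.03],[-0.005,-0.037,-0.026,0.007,0.016,0.031],[-0.008,-0.036,-0.025,0.007,0.017,0.03],[-0.009,-0.037,-0.025,0.006,0.016,0.031],[-0.012,-0.035,-0.025,0.007,0.017,0.03],[-0.014,-0.035,-0.025,0.007,0.016,0.031],[-0.016,-0.034,-0.025,0.006,0.017,0.031]]'
python3 -m pendant '[[0,0,0,0,0,0],[0,0,0,0,0,0]]' | head -3
python3 - <<'E'
from tote import *
c=snap('wrist');np.save('/tmp/f3.npy',c,allow_pickle=True)
print([(np.round(cv2.minAreaRect(b)[0]).tolist(),cv2.contourArea(b)) for b in blobs(c,(3,140,60),(20,255,255),15,(100,0,540,330))][:12])
print('well top',[np.round(proj(c,fpt(p))).tolist() for p in([-50,-65,120],[-50,65,120],[65,65,120],[65,-65,120])])
im=np.hstack([cv2.resize(c['frame'][:340,100:540],(500,386)),cv2.resize(np.load('/tmp/w5.npy',allow_pickle=True).item()['frame'],(300,225))[:0].reshape(0,300,3)]) if 0 else cv2.resize(c['frame'],(800,600))
cv2.imwrite('pics/f3.png',im[:,:,::-1])
E
```

```text
t: 17.9
tcp_pos: [493.7, -10.1, 431.0]
tool_rot: [-180.0, -0.4, -10.3]
ft_force: [1.3, 1.1, -0.3]
finger_gap: 0.996
gripper_force: 0.0
t: 18.1
tcp_pos: [494.2, -10.8, 430.7]
tool_rot: [180.0, -0.3, -9.8]
[([344.0, 162.0], 147.5), ([343.0, 143.0], 115.0), ([299.0, 154.0], 105.5), ([322.0, 152.0], 78.5)]
well top [[373.0, 179.0], [253.0, 178.0], [248.0, 61.0], [379.0, 62.0]]
```

View pics/f3.png

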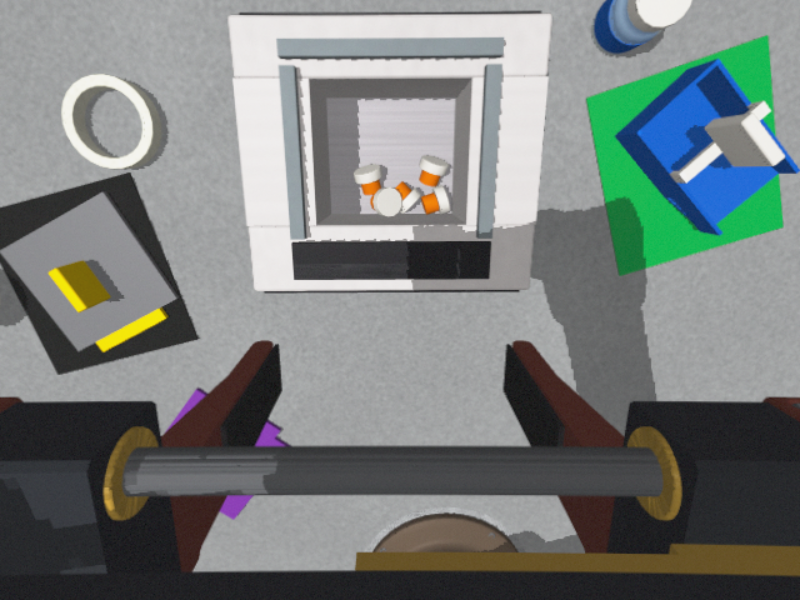

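f3: all five couplings in the well (around (400,190)), tote empty upright on its mat, cover blade top ≈ (67,288). Refine the feeder from this picture, and fly to the cover.

Run:
```python
from tote import *
c=np.load('/tmp/f3.npy',allow_pickle=True).item()
q=lambda x,y,z:(np.linalg.inv(F)@np.r_[onz(c,x/1.25,y/1.25,z),1])[:3].round(1)
print('expected feeder coords vs seen')
for n,x,y,z,e in[('deck TL',229,15,120,'110,125'),('TR',551,14,120,'110,-125'),('BL',255,290,120,'-110,125'),('BR',529,289,120,'-110,-125'),('ledge L',292,241,136,'-63,84'),('ledge R',491,241,136,'-63,-84'),('stop in L',290,57,130,'79,'),('stop in R',490,57,130,'79'),('guide L top',298,67,130,',74'),('guide L bot',304,236,130,',74'),('guide R top',485,67,130,',-74'),('guide R bot',478,235,130,',-74'),('well TL',311,79,120,'65,65'),('well TR',470,79,120,'65,-65')]: print(n,e,q(x,y,z))
a=np.load('/tmp/f2.npy',allow_pickle=True).item()
for n,k in(('f2',a),('f3',c)):
    for b in blobs(k,(24,150,200),(34,255,255),40,(0,0,200,320)): print(n,cv2.boxPoints(cv2.minAreaRect(b)).round(1).tolist(),cv2.contourArea(b))
T=TT([0,0,0],toolR(17.5,0));T[:3,3]=[440,320,300]
rows(now(),[T],v=48,w=8)
```

```text
expected feeder coords vs seen
deck TL 110,125 [106.9 124.5 120. ]
TR 110,-125 [ 108.2 -121.2  120. ]
BL -110,125 [-110.3  123.3  120. ]
BR -110,-125 [-109.  -123.8  120. ]
ledge L -63,84 [-63.3  83.9 136. ]
ledge R -63,-84 [-63.  -83.3 136. ]
stop in L 79, [ 76.7  78.  130. ]
stop in R 79 [ 77.  -74.7 130. ]
guide L top ,74 [ 69.8  72.3 130. ]
guide L bot ,74 [-59.9  74.8 130. ]
guide R top ,-74 [ 70.2 -71.3 130. ]
guide R bot ,-74 [-58.8 -73.3 130. ]
well TL 65,65 [ 63.3  64.4 120. ]
well TR 65,-65 [ 63.6 -61.9 120. ]
f2 [[84.0, 130.0], [155.0, 130.0], [155.0, 140.0], [84.0, 140.0]] 696.5
f2 [[80.4000015258789, 48.29999923706055], [90.19999694824219, 46.599998474121094], [98.5, 94.9000015258789], [88.5999984741211, 96.5999984741211]] 420.5
f3 [[76.5999984741211, 273.20001220703125], [127.5, 245.6999969482422], [132.10000610351562, 254.1999969482422], [81.0999984741211, 281.6000061035156]] 495.0
f3 [[37.70000076293945, 218.0], [44.0, 213.10000610351562], [68.9000015258789, 245.5], [62.70000076293945, 250.3000030517578]] 280.5
8 [[-0.014,-0.04,0.016,0,0,-0.019],[-0.011,-0.04,0.016,0,0,-0.019],[-0.01,-0.041,0.016,0,0,-0.019],[-0.006,-0.042,0.016,0.001,-0.001,-0.019],[-0.004,-0.042,0.017,0,0,-0.019],[-0.002,-0.042,0.016,0,0,-0.019],[0.001,-0.042,0.016,0,0,-0.019],[0.004,-0.041,0.016,0,0,-0.019]]
```

```bash
python3 -m pendant '[[-0.014,-0.04,0.016,0,0,-0.019],[-0.011,-0.04,0.016,0,0,-0.019],[-0.01,-0.041,0.016,0,0,-0.019],[-0.006,-0.042,0.016,0.001,-0.001,-0.019],[-0.004,-0.042,0.017,0,0,-0.019],[-0.002,-0.042,0.016,0,0,-0.019],[0.001,-0.042,0.016,0,0,-0.019],[0.004,-0.041,0.016,0,0,-0.019]]' | head -3
python3 -m pendant '[[0,0,0,0,0,0],[0,0,0,0,0,0]]' | head -3
python3 -c "
from h import *
np.save('/tmp/c1.npy',snap('wrist'),allow_pickle=True)"
python3 -m pendant '[[0.025,0.04,0,0,0,0],[0.025,0.04,0,0,0,0],[0,0,0,0,0,0],[0,0,0,0,0,0]]' | head -3
python3 - <<'E'
from h import *
np.save('/tmp/c2.npy',snap('wrist'),allow_pickle=True)
a,b=[np.load(f'/tmp/c{i}.npy',allow_pickle=True).item() for i in(1,2)]
D=[]
for c in(a,b):
    D.append([])
    for k in blobs(c,(24,150,200),(34,255,255),60,(0,0,640,320)):
        q=cv2.boxPoints(cv2.minAreaRect(k));print(q.round(1).tolist(),cv2.contourArea(k));D[-1].append(q)
    print()
# mask of gray plate
E
```

```text
t: 18.95
tcp_pos: [441.7, 320.5, 298.2]
tool_rot: [180.0, 0.1, 17.4]
t: 19.15
tcp_pos: [441.5, 319.6, 298.4]
tool_rot: [179.9, 0.2, 17.4]
t: 19.6
tcp_pos: [514.2, 255.8, 300.6]
tool_rot: [180.0, -0.0, 17.0]
[[278.0, 217.0], [278.0, 204.0], [363.0, 204.0], [363.0, 217.0]] 1030.0
[[315.0, 174.0], [315.0, 116.0], [327.0, 116.0], [327.0, 174.0]] 686.5

[[204.0, 263.0], [204.0, 251.0], [286.0, 251.0], [286.0, 263.0]] 900.0
[[223.1999969482422, 177.10000610351562], [235.3000030517578, 176.10000610351562], [239.3000030517578, 227.89999389648438], [227.1999969482422, 228.8000030517578]] 563.5
```

Run:
```python
from h import *
a,b=[np.load(f'/tmp/c{i}.npy',allow_pickle=True).item() for i in(1,2)]
P=[tri([(a,*p),(b,*q)]) for p,q in[((321.5,116),(229.7,176.6)),((321.5,174.5),(233.7,228.8)),((278,210.5),(204,257)),((363.5,210.5),(286.5,257)),((320.5,218),(245,264))]]
for x,e in P: print(x.round(1),round(e,1))
P=[x for x,_ in P];m=(P[0]+P[1])/2;d=P[0]-P[1];print('blade mid',m,'len',np.linalg.norm(d),'yaw',np.degrees(np.arctan2(d[1],d[0])))
d=P[2]-P[3];print('tongue w',np.linalg.norm(d),'yaw',np.degrees(np.arctan2(-d[0],d[1])), 'dist',np.linalg.norm((m-P[4])[:2]))
from rig import arm
G=m.copy();G[2]=37
rows(now(),[grip(G,17.3,0,75)],v=45)
```

```text
[528.4 339.1  54.5] 0.0
[481.3 324.2  53.4] 0.4
[427.9 353.6  11.7] 0.1
[454.1 268.2  11.6] 0.2
[433.8 309.   13.8] 0.0
blade mid [504.84868875 331.64085003  53.92659797] len 49.39624956084521 yaw 17.510857717064454
tongue w 89.40940660242512 yaw 17.079057883603625 dist 74.5417568986255
4 [[0.003,-0.018,0.032,0,0,0],[0.004,-0.019,0.032,0,0,0],[0.003,-0.018,0.032,0,0,0],[0.004,-0.018,0.032,0,0,-0.001]]
```

Run:
```python
from h import *
t,s=load('top'),load('side')
print('cup rim',tri([(t,157,217),(s,287,132)]), 'onz',onz(s,288,157,0),onz(t,157,217,90))
for n,c,bx in(('top',t,(135,195,182,245)),('side',s,(265,115,310,170))):
    for b in blobs(c,(0,0,150),(180,60,255),20,bx)[:3]:print(n,cv2.boundingRect(b),cv2.contourArea(b))
print('tape',onz(t,248,170,20))
```

```text
cup rim (array([515.31973171, 475.87231117,  85.21011677]), np.float64(2.4385773187796844)) onz [507.32344857 463.13729925   0.        ] [517.20620015 473.99781498  90.        ]
top (143, 207, 28, 28) 582.5
side (274, 126, 25, 16) 280.0
tape [663.33061041 251.40641444  20.        ]
```

Cup rim is at (515,475), 85 mm high; clear of the gripper body. Go grasp the cover.

```bash
python3 -m pendant '[[0.003,-0.018,0.032,0,0,0],[0.004,-0.019,0.032,0,0,0],[0.003,-0.018,0.032,0,0,0],[0.004,-0.018,0.032,0,0,-0.001],[0,0,0,0,0,0],[0,0,0,0,0,0]]' | head -3
python3 - <<'E'
from h import *
rows(now(),[grip([504.8,331.6,38],17.3,0)],v=26)
E
```

```text
t: 20.25
tcp_pos: [503.6, 333.1, 172.7]
tool_rot: [-180.0, 0.0, 17.6]
3 [[0,0.001,0.025,0,0,0.001],[0,0,0.024,0,0,0],[0.001,0.001,0.025,0,0,0.001]]
```

```bash
python3 -m pendant '[[0,0.001,0.025,0,0,0.001],[0,0,0.024,0,0,0],[0.001,0.001,0.025,0,0,0.001],[0,0,0,0,0,0],[0,0,0,0,0,0],[0,0,0,0,0,0]]'
python3 -m pendant '[[0,0,0,0,0,0],[0,0,0,0,0,0],[0,0,0,0,0,0],[0,0,0,0,0,0],[0,0,0,0,0,0],[0,0,0,0,0,0],[0,0,0,0,0,0],[0,0,0,0,0,0]]' 0 | head -3
python3 -m pendant '[[0,0,0,0,0,0],[0,0,0,0,0,0],[0,0,0,0,0,0],[0,0,0,0,0,0],[0,0,0,0,0,0]]'
python3 - <<'E'
from h import *
C=TT([504.8,331.6,3],R.from_euler('z',17.3,degrees=True))
N=np.linalg.inv(now())@C;g=N@np.array([0,0,34,1]);print('grip in tool',g);N[1,3]-=g[1];np.save('/tmp/N.npy',N)
t=now();L=t.copy();L[2,3]+=200
rows(t,[L],v=30)
E
```

```text
t: 20.85
tcp_pos: [507.1, 331.7, 101.0]
tool_rot: [-179.9, -0.2, 17.2]
ft_force: [-0.6, -1.1, 0.4]
finger_gap: 1.004
gripper_force: 0.0
t: 21.65
tcp_pos: [505.9, 331.4, 98.5]
tool_rot: [-180.0, -0.0, 17.2]
t: 22.15
tcp_pos: [505.9, 331.4, 98.6]
tool_rot: [-180.0, -0.0, 17.2]
ft_force: [-0.6, 1.3, 0.5]
finger_gap: 0.133
gripper_force: 30.0
grip in tool [-1.07665173 -0.47400658 61.5999374   1.        ]
7 [[0,0,-0.029,0,0,0],[0,0,-0.028,0,0,0],[0,0,-0.029,0,0,0],[0,0,-0.028,0,0,0],[0,0,-0.029,0,0,0],[0,0,-0.028,0,0,0],[0,0,-0.029,0,0,0]]
```

```bash
python3 -m pendant '[[0,0,-0.015,0,0,0],[0,0,-0.028,0,0,0],[0,0,-0.029,0,0,0],[0,0,-0.028,0,0,0],[0,0,-0.035,0,0,0],[0,0,-0.035,0,0,0],[0,0,-0.029,0,0,0],[0,0,0,0,0,0]]'
cat > cover.py <<'E'
from h import *
N=np.load('/tmp/N.npy');Ni=np.linalg.inv(N)
F=TT([572.5,-24.5,0],R.from_euler('z',-10,degrees=True));Fi=np.linalg.inv(F)
TIP=np.array([-75,0,0.])
def cov(xt,zt,tilt,y=0): # tip in feeder frame (z above deck)
    r=R.from_euler('y',-tilt,degrees=True);return F@TT(np.array([xt,y,120+zt])-r.apply(TIP),r)
def rep():
    X=Fi@now()@N;print('tip',(X@np.r_[TIP,1])[:3].round(1),'end',(X@np.r_[75,0,0,1])[:3].round(1),'ZYX',R.from_matrix(X[:3,:3]).as_euler('ZYX',degrees=True).round(2))
    from rig import arm;s=arm.sense();print(s['joints'].round(1),s['ft_force'].round(1),s['torque'].round(2))
E
python3 - <<'E'
from cover import *
rep()
rows(now(),[cov(-54,60,11)@Ni],v=45,w=7)
E
```

```text
t: 22.95
tcp_pos: [507.1, 332.0, 303.4]
tool_rot: [-179.8, -0.5, 17.2]
ft_force: [0.7, -0.7, -2.2]
finger_gap: 0.13
gripper_force: 30.0
tip [-193.3  305.5  207.2] end [-60.  374.2 208.3] ZYX [27.28 -0.45  0.16]
[ -37.5   21.4   -0.4   94.6    0.2   63.5 -110.8] [ 0.7 -0.7 -2.2] [-0.   -0.02  0.01]
9 [[-0.005,0.04,0.001,-0.002,0.006,0.017],[-0.002,0.04,0.002,-0.002,0.007,0.017],[0,0.041,0.002,-0.001,0.006,0.016],[0.001,0.04,0.002,-0.002,0.007,0.017],[0.004,0.04,0.002,-0.002,0.006,0.017],[0.006,0.04,0.003,-0.002,0.007,0.017],[0.008,0.04,0.003,-0.001,0.006,0.016],[0.01,0.039,0.004,-0.002,0.006,0.017],[0.012,0.038,0.003,-0.002,0.007,0.017]]
```

```bash
python3 -m pendant '[[-0.005,0.04,0.001,-0.002,0.006,0.017],[-0.002,0.04,0.002,-0.002,0.007,0.017],[0,0.041,0.002,-0.001,0.006,0.016],[0.001,0.04,0.002,-0.002,0.007,0.017],[0.004,0.04,0.002,-0.002,0.006,0.017],[0.006,0.04,0.003,-0.002,0.007,0.017],[0.008,0.04,0.003,-0.001,0.006,0.016],[0.01,0.039,0.004,-0.002,0.006,0.017]]' | head -3
python3 -m pendant '[[0.012,0.038,0.003,-0.002,0.007,0.017],[0,0,0,0,0,0],[0,0,0,0,0,0],[0,0,0,0,0,0]]'
python3 - <<'E'
from cover import *
rep()
# verify held cover with wrist camera: bright yellow tongue/blade vs predicted
for n in('wrist','side'):
    c=snap(n);X=now()@N
    print(n,[(cv2.boxPoints(cv2.minAreaRect(b)).round(0).tolist(),cv2.contourArea(b)) for b in blobs(c,(22,120,90),(35,255,255),25)][:4])
    print('pred tongue top',np.round([proj(c,(X@np.r_[p,1])[:3]) for p in([-75,45,6],[-75,-45,6],[-61,-45,6],[-61,45,6])]).tolist(),'blade top',np.round([proj(c,(X@np.r_[p,1])[:3]) for p in([-25,0,50],[25,0,50])]).tolist(),'far corners',np.round([proj(c,(X@np.r_[p,1])[:3]) for p in([75,70,6],[75,-70,6])]).tolist())
    cv2.imwrite(f'pics/ins_{n}.png',c['frame'][:,:,::-1])
rows(now(),[cov(-55,8,11)@Ni],v=15,w=7)
E
```

```text
t: 23.75
tcp_pos: [565.6, 11.6, 285.0]
tool_rot: [179.5, -9.5, -7.1]
t: 24.15
tcp_pos: [573.4, -24.5, 284.2]
tool_rot: [179.7, -10.7, -10.0]
ft_force: [-0.7, -0.0, -2.2]
finger_gap: 0.135
gripper_force: 30.0
tip [-56.2  -0.5 176.2] end [ 9.120e+01 -1.000e-01  2.039e+02] ZYX [  0.16 -10.64  -0.32]
[ -14.6   14.9   13.1  108.    -1.1   47.1 -101.5] [-0.7 -0.  -2.2] [ 0.05  0.25 -0.03]
wrist [([[298.0, 356.0], [298.0, 243.0], [329.0, 243.0], [329.0, 356.0]], 3133.0), ([[291.0, 395.0], [336.0, 395.0], [336.0, 409.0], [291.0, 409.0]], 606.5), ([[348.0, 375.0], [350.0, 375.0], [350.0, 400.0], [348.0, 400.0]], 43.5)]
pred tongue top [[235.0, 410.0], [392.0, 409.0], [394.0, 388.0], [233.0, 389.0]] blade top [[313.0, 387.0], [313.0, 276.0]] far corners [[159.0, 138.0], [466.0, 137.0]]
side [([[338.0, 214.0], [344.0, 212.0], [350.0, 243.0], [344.0, 244.0]], 160.0)]
pred tongue top [[337.0, 213.0], [343.0, 242.0], [349.0, 241.0], [343.0, 212.0]] blade top [[359.0, 210.0], [381.0, 205.0]] far corners [[398.0, 191.0], [412.0, 236.0]]
4 [[-0.002,0,0.012,0,0,0],[-0.002,0,0.012,0.001,0.001,0.001],[-0.002,0,0.011,0,0,0],[-0.003,0,0.012,0.001,0.001,0]]
```

Side view: tongue seen at (344,228), predicted (343,227) – the cover is held as modelled. Lower towards the deck.

```bash
python3 -m pendant '[[-0.002,0,0.012,0,0,0],[-0.002,0,0.012,0.001,0.001,0.001],[-0.002,0,0.011,0,0,0],[-0.003,0,0.012,0.001,0.001,0],[0,0,0,0,0,0],[0,0,0,0,0,0],[0,0,0,0,0,0]]' | head -4
python3 - <<'E'
from cover import *
rep()
rows(now(),[cov(-56,0,11)@Ni],v=1.5,w=7,nd=4)
E
```

```text
t: 24.95
tcp_pos: [574.1, -25.8, 237.1]
tool_rot: [-179.9, -11.2, -10.2]
ft_force: [1.1, 0.4, -1.2]
tip [-54.4  -0.8 128.6] end [ 92.8  -1.1 157.5] ZYX [ -0.11 -11.1    0.05]
[ -13.7   17.9   12.6  111.1   -2.5   40.4 -100.6] [ 1.1  0.4 -1.2] [0.08 0.21 0.01]
6 [[-0.0005,-0.0002,0.0014,0,-0.0001,-0.0001],[-0.0005,-0.0001,0.0014,-0.0001,-0.0001,-0.0001],[-0.0005,-0.0002,0.0013,0,-0.0001,-0.0001],[-0.0005,-0.0001,0.0014,0,-0.0001,-0.0001],[-0.0005,-0.0002,0.0014,0,-0.0001,-0.0001],[-0.0005,-0.0002,0.0014,-0.0001,-0.0001,-0.0001]]
```

```bash
for i in 1 2; do python3 -m pendant '[[-0.0005,0,0.0014,0,0,0],[-0.0005,0,0.0014,0,0,0],[0,0,0,0,0,0],[0,0,0,0,0,0]]' | sed -n '2p;4p'; done
python3 -c "
from cover import *
rep()"
python3 -m pendant '[[-0.0004,0,0.0014,0,0,0],[0,0,0,0,0,0],[0,0,0,0,0,0]]' | sed -n '2p;4p'
python3 -c "
from cover import *
rep()"
```

```text
tcp_pos: [573.3, -25.8, 233.8]
ft_force: [0.5, -0.4, -2.1]
tcp_pos: [572.8, -25.8, 230.6]
ft_force: [-0.1, -0.3, -0.5]
tip [-55.8  -1.  122.2] end [ 91.5  -1.3 151. ] ZYX [ -0.12 -11.05   0.04]
[ -13.7   18.3   12.5  111.6   -2.6   39.6 -100.5] [-0.1 -0.3 -0.5] [ 0.06  0.24 -0.05]
tcp_pos: [572.7, -25.7, 229.3]
ft_force: [-0.4, -0.9, -2.5]
tip [-55.8  -0.9 120.9] end [ 91.4  -1.2 149.6] ZYX [ -0.12 -11.06   0.04]
[ -13.7   18.4   12.5  111.7   -2.6   39.4 -100.5] [-0.4 -0.9 -2.5] [ 0.09  0.25 -0.01]
```

```bash
for i in 1 2 3; do python3 -m pendant '[[-0.0002,0,0.001,0,0,0],[0,0,0,0,0,0],[0,0,0,0,0,0]]' | sed -n '2p;4p'; python3 -c "
from rig import arm;print(arm.sense()['torque'].round(2))"; done
```

```text
tcp_pos: [572.8, -25.7, 228.4]
ft_force: [0.4, 0.1, -0.8]
[0.13 0.18 0.01]
tcp_pos: [573.2, -25.8, 227.8]
ft_force: [0.6, -0.4, 4.5]
[-0.1   0.35  0.05]
tcp_pos: [573.6, -25.9, 227.0]
ft_force: [1.9, -0.8, 3.9]
[-0.16  0.15  0.07]
```

Run:
```python
from cover import *
rep()
rows(now(),[cov(-56,0.7,11)@Ni,cov(-66,0.7,11)@Ni],v=2.5,w=7,nd=4)
```

```text
tip [-54.7  -0.9 118.5] end [ 92.4  -1.2 147.6] ZYX [ -0.12 -11.2    0.06]
[ -13.6   18.6   12.5  111.8   -2.7   39.  -100.5] [ 1.9 -0.8  3.9] [-0.16  0.15  0.07]
2 [[-0.0003,-0.0006,-0.0011,-0.0001,-0.0005,-0.0003],[-0.0002,-0.0005,-0.0011,-0.0001,-0.0006,-0.0004]]
5 [[-0.002,0,-0.0004,0,0,0],[-0.0019,0,-0.0004,0,0,0],[-0.002,0,-0.0003,0,0,0],[-0.002,0,-0.0004,0,0,0],[-0.0019,0,-0.0004,0,0,0]]
```

```bash
python3 -m pendant '[[-0.0003,-0.0006,-0.001,0,-0.0005,-0.0003],[-0.0002,-0.0005,-0.001,0,-0.0005,-0.0004],[-0.002,0,-0.0004,0,0,0],[-0.002,0,-0.0004,0,0,0],[-0.002,0,-0.0004,0,0,0],[-0.002,0,-0.0004,0,0,0],[-0.002,0,-0.0004,0,0,0],[0,0,0,0,0,0]]' | sed -n '2p;4p'
python3 - <<'E'
from cover import *
rep()
rows(now(),[cov(-75,0.7,11)@Ni],v=2.5,w=7,nd=4)
E
```

```text
tcp_pos: [561.7, -22.6, 228.1]
ft_force: [-0.5, -0.6, -1.5]
tip [-67.6   0.  119.9] end [7.970e+01 1.000e-01 1.482e+02] ZYX [  0.02 -10.87   0.02]
[ -14.1   17.5   12.5  113.1   -2.3   39.1 -101. ] [-0.5 -0.6 -1.5] [0.03 0.26 0.03]
4 [[-0.0018,0,-0.0006,0,0.0002,0],[-0.0019,0,-0.0006,-0.0001,0.0002,0],[-0.0018,0,-0.0006,0,0.0001,0.0001],[-0.0018,0,-0.0005,0,0.0002,0]]
```

```bash
python3 -m pendant '[[-0.0018,0,-0.0005,0,0,0],[-0.0018,0,-0.0005,0,0,0],[-0.0018,0,-0.0005,0,0,0],[-0.0018,0,-0.0005,0,0,0],[0,0,0,0,0,0],[0,0,0,0,0,0]]' | sed -n '2p;4p'
python3 - <<'E'
from cover import *
rep()
c=snap('side');X=now()@N
print([(cv2.boxPoints(cv2.minAreaRect(b)).round(0).tolist(),cv2.contourArea(b)) for b in blobs(c,(22,120,90),(35,255,255),8,(320,180,420,280))][:4])
print('pred tongue',np.round([proj(c,(X@np.r_[p,1])[:3]) for p in([-75,45,6],[-75,-45,6],[-61,-45,6],[-61,45,6])]).tolist(),'ledge edge',np.round([proj(c,(F@np.r_[p,1])[:3]) for p in([-63,84,136],[-63,-84,136])]).tolist())
rows(now(),[cov(-75,0.5,6)@Ni,cov(-75,0.5,3)@Ni,cov(-75,0.3,1)@Ni],v=8,w=1.5,nd=4)
E
```

```text
tcp_pos: [554.7, -21.4, 228.8]
ft_force: [-0.5, -0.0, -1.9]
tip [-7.470e+01  1.000e-01  1.206e+02] end [7.260e+01 1.000e-01 1.489e+02] ZYX [ 1.000e-02 -1.089e+01  2.000e-02]
[ -14.5   16.8   12.5  114.    -2.    38.9 -101.4] [-0.5 -0.  -1.9] [0.12 0.2  0.03]
[]
pred tongue [[329.0, 229.0], [334.0, 259.0], [340.0, 257.0], [335.0, 228.0]] ledge edge [[332.0, 215.0], [342.0, 269.0]]
4 [[0.0019,0,0.0017,0,-0.0068,0],[0.0019,0,0.0017,-0.0001,-0.0068,0],[0.0019,0,0.0016,0,-0.0068,0.0001],[0.002,0,0.0016,-0.0001,-0.0068,0]]
2 [[0.0025,0,0.0021,0,-0.0083,0],[0.0025,0,0.0019,0,-0.0083,0]]
2 [[0.0016,0,0.0015,0,-0.0056,0],[0.0017,0,0.0014,0,-0.0056,0]]
```

The yellow tongue has vanished under the ledge in the side view and no contact force: it is hooked. Swing down.

```bash
python3 -m pendant '[[0.0019,0,0.0017,0,-0.0068,0],[0.0019,0,0.0017,0,-0.0068,0],[0.0019,0,0.0016,0,-0.0068,0],[0.002,0,0.0016,0,-0.0068,0],[0,0,0,0,0,0],[0,0,0,0,0,0]]' | sed -n '2p;4p'
python3 - <<'E'
from cover import *
rep()
rows(now(),[cov(-75,0.5,3)@Ni,cov(-75,0.3,0.7)@Ni],v=8,w=1.5,nd=4)
E
```

```text
tcp_pos: [563.3, -23.1, 223.2]
ft_force: [-0.0, -0.5, -1.0]
tip [-7.500e+01 -1.000e-01  1.202e+02] end [ 7.420e+01 -1.000e-01  1.358e+02] ZYX [ 0.   -5.97  0.02]
[-12.8  19.9  11.9 109.9  -4.1  44.8 -99.1] [-0.  -0.5 -1. ] [ 0.05  0.19 -0.02]
2 [[0.0024,-0.0001,0.0019,-0.0001,-0.0082,0],[0.0025,0,0.0018,0,-0.0083,0]]
2 [[0.0019,0,0.0017,0,-0.0064,0],[0.0019,0,0.0016,-0.0001,-0.0064,0]]
```

```bash
python3 -m pendant '[[0.0024,0,0.0019,0,-0.0082,0],[0.0025,0,0.0018,0,-0.0083,0],[0,0,0,0,0,0],[0,0,0,0,0,0]]' | sed -n '2p;4p'
python3 -m pendant '[[0.0019,0,0.0017,0,-0.0064,0],[0.0019,0,0.0016,0,-0.0064,0],[0,0,0,0,0,0],[0,0,0,0,0,0]]' | sed -n '2p;4p'
python3 - <<'E'
from cover import *
rep()
rows(now(),[cov(-75,-0.5,0)@Ni],v=1,w=1.5,nd=4)
E
```

```text
tcp_pos: [568.2, -23.8, 220.1]
ft_force: [-0.2, 0.3, -1.8]
tcp_pos: [572.3, -24.6, 216.9]
ft_force: [-0.6, -0.2, -1.3]
tip [-75.   -0.  120.4] end [ 75.    0.  122.2] ZYX [ 0.01 -0.71  0.03]
[-11.3  23.3  11.5 105.4  -5.7  51.1 -97.2] [-0.6 -0.2 -1.3] [ 0.03  0.05 -0.01]
3 [[0.0004,0,0.0006,-0.0001,-0.0013,0],[0.0004,0,0.0006,0,-0.0013,0.0001],[0.0004,0,0.0006,-0.0001,-0.0013,0]]
```

```bash
python3 -m pendant '[[0.0004,0,0.0006,0,-0.0013,0],[0.0004,0,0.0006,0,-0.0013,0],[0.0004,0,0.0006,0,-0.0013,0],[0,0,0,0,0,0],[0,0,0,0,0,0]]' | sed -n '2p;4p'
python3 -c "
from cover import *
rep()"
python3 -m pendant '[[0,0,0.0008,0,0,0],[0,0,0,0,0,0],[0,0,0,0,0,0]]' | sed -n '2p;4p'
python3 -c "
from cover import *
rep()"
```

```text
tcp_pos: [573.5, -24.6, 215.9]
ft_force: [-2.0, 0.0, 5.0]
tip [-74.9   0.2 120.3] end [ 75.1   0.2 120.4] ZYX [ 0.03 -0.04  0.06]
[-11.1  23.8  11.5 104.8  -5.9  51.9 -97. ] [-2.  0.  5.] [-0.12  0.31 -0.09]
tcp_pos: [573.5, -24.6, 215.4]
ft_force: [-4.0, 1.0, 8.1]
tip [-74.9   0.2 119.7] end [ 75.1   0.3 119.9] ZYX [ 0.03 -0.05  0.06]
[-11.1  23.8  11.5 104.8  -6.   51.8 -97. ] [-4.   1.   8.1] [-0.1   0.53 -0.09]
```

```bash
python3 -m pendant '[[0,0,0,0,0,0],[0,0,0,0,0,0],[0,0,0,0,0,0],[0,0,0,0,0,0],[0,0,0,0,0,0],[0,0,0,0,0,0],[0,0,-0.015,0,0,0],[0,0,-0.025,0,0,0]]' 1 | sed -n '2p;4,5p'
python3 -m pendant '[[0,0,-0.045,0,0,0],[-0.01,0.01,-0.045,0,0,0],[-0.02,0.02,-0.045,0,0,0],[-0.02,0.02,-0.03,0,0,0],[0,0,0,0,0,0],[0,0,0,0,0,0]]' | sed -n '2p;4,5p'
python3 -c "
from h import *
np.save('/tmp/e1.npy',snap('wrist'),allow_pickle=True)"
python3 -m pendant '[[0,-0.04,0,0,0,0],[0,-0.04,0,0,0,0],[0,-0.03,0,0,0,0],[0,0,0,0,0,0],[0,0,0,0,0,0]]' | sed -n '2p;4,5p'
python3 - <<'E'
from cover import *
b=snap('wrist');a=np.load('/tmp/e1.npy',allow_pickle=True).item();s=snap('side');t=snap('top')
for c,n in((a,'a'),(b,'b'),(s,'side'),(t,'top')):
    cv2.imwrite(f'pics/end_{n}.png',c['frame'][:,:,::-1])
    print(n,[(cv2.boxPoints(cv2.minAreaRect(k)).round(1).tolist(),cv2.contourArea(k)) for k in blobs(c,(22,120,90) ,(35,255,255),20)][:5])
    print(' pred blade top',np.round([proj(c,(F@np.r_[p,1])[:3]) for p in([-25,6,170],[-25,-6,170],[25,-6,170],[25,6,170])],1).tolist(),'base',np.round([proj(c,(F@np.r_[p,1])[:3]) for p in([-25,6,126],[-25,-6,126])]).tolist())
    print(' pred far edge',np.round([proj(c,(F@np.r_[p,1])[:3]) for p in([75,70,126],[75,-70,126],[79,70,130],[79,-70,130])],1).tolist())
E
```

```text
tcp_pos: [572.5, -24.7, 253.4]
ft_force: [-0.7, 0.2, -0.2]
finger_gap: 0.826
tcp_pos: [516.5, -64.6, 417.4]
ft_force: [0.5, 0.6, -0.3]
finger_gap: 1.002
tcp_pos: [535.9, 45.0, 414.9]
ft_force: [-0.6, 0.0, -0.8]
finger_gap: 0.996
a [([[251.60000610351562, 137.10000610351562], [270.0, 136.3000030517578], [272.5, 191.6999969482422], [254.10000610351562, 192.5]], 937.0), ([[226.0, 221.0], [310.0, 221.0], [310.0, 224.0], [226.0, 224.0]], 184.0)]
 pred blade top [[254.0, 193.4], [267.1, 193.4], [264.8, 136.8], [251.2, 136.9]] base [[261.0, 187.0], [272.0, 187.0]]
 pred far edge [[188.9, 81.8], [335.5, 81.7], [187.0, 76.6], [335.8, 76.5]]
b [([[367.79998779296875, 191.5], [371.1000061035156, 134.5], [391.6000061035156, 135.6999969482422], [388.29998779296875, 192.6999969482422]], 1052.5), ([[330.0, 223.0], [330.0, 220.0], [414.0, 220.0], [414.0, 223.0]], 209.5)]
 pred blade top [[374.9, 192.4], [388.1, 192.4], [391.5, 135.3], [377.8, 135.3]] base [[368.0, 185.0], [380.0, 185.0]]
 pred far edge [[305.0, 79.8], [453.2, 79.2], [304.9, 74.5], [455.3, 73.9]]
side [([[354.0, 227.0], [375.0, 227.0], [375.0, 243.0], [354.0, 243.0]], 289.0)]
 pred blade top [[353.3, 227.5], [354.1, 231.4], [375.6, 229.2], [374.6, 225.4]] base [[353.0, 240.0], [353.0, 244.0]]
 pred far edge [[388.6, 216.1], [401.0, 260.5], [390.3, 214.8], [402.9, 259.3]]
top []
 pred blade top [[344.4, 206.1], [349.2, 207.1], [353.2, 187.6], [348.4, 186.6]] base [[344.0, 209.0], [348.0, 209.0]]
 pred far edge [[327.3, 165.8], [380.6, 176.6], [327.6, 164.0], [381.1, 174.8]]
```

Both wrist views and the side view put the blade within 1 px of its home prediction, with a 2 mm sliver of tongue visible at the ledge edge. So the cover is flat and home. Hand in.

```bash
python3 -c "
from rig import arm;print(arm.close_job())"
```

```text
the job is handed in; nothing more can be done
None
```

The job is handed in: all five couplings are in the feeder well, the empty tote is upright on its green mat, the cover is hooked under the ledge and measures flat and home, and the gripper is open and clear of everything.

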